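Make up the heading set and run it into the station bay

TASK

Make up the heading set: stack all the packing plates lying out on the slate squarely on the red pad in the wooden tray, biggest at the bottom and each smaller one on top, pressing each plate down with the fingertips once you have let go of it, to feel that it lies flat, before you add the next. Then lay the round-headed heading tool in the tray's two notched cradles, and last push the loaded tray along the rollers into the green bay until it is fully home against the stop. Load it at the loading end, do not lift the tray off the rollers, and leave the lantern base, the bushing and the square-headed tool alone.

Things in the scene. Friction and masses are not known exactly. Their poses are not given: they have to be found in the camera images.
- plate1: dark iron packing plate, 92 x 54 x 12 mm, 0.46 kg; some of the five plates are absent in a given run (then its pose is None); origin at the centre of its underside, x along its length, y across its width, z up through its top face; the top 3 mm is stepped in 2 mm all round; grip it across its width by the lower 9 mm. It starts flat on the slate between robot and track
- plate2: bronze packing plate, 84 x 49 x 12 mm, 0.43 kg; some of the five plates are absent in a given run (then its pose is None); origin at the centre of its underside, x along its length, y across its width, z up through its top face; the top 3 mm is stepped in 2 mm all round; grip it across its width by the lower 9 mm. It starts flat on the slate between robot and track
- plate3: bright steel packing plate, 76 x 44 x 12 mm, 0.31 kg; some of the five plates are absent in a given run (then its pose is None); origin at the centre of its underside, x along its length, y across its width, z up through its top face; the top 3 mm is stepped in 2 mm all round; grip it across its width by the lower 9 mm. It starts flat on the slate between robot and track
- plate4: copper packing plate, 68 x 39 x 12 mm, 0.28 kg; some of the five plates are absent in a given run (then its pose is None); origin at the centre of its underside, x along its length, y across its width, z up through its top face; the top 3 mm is stepped in 2 mm all round; grip it across its width by the lower 9 mm. It starts flat on the slate between robot and track
- plate5: blue-painted steel packing plate, 60 x 34 x 12 mm, 0.19 kg; some of the five plates are absent in a given run (then its pose is None); origin at the centre of its underside, x along its length, y across its width, z up through its top face; the top 3 mm is stepped in 2 mm all round; grip it across its width by the lower 9 mm. It starts flat on the slate between robot and track
- round_header: heading tool of this set: steel bar 16 mm wide, 12 mm thick, from x = -95 to +58 mm, with a dark round head 36 mm across, 16 mm thick (19 mm with its boss) centred at x = +72 mm; 0.36 kg, balance point at x = +14 mm; origin on the flat underside of the bar, x along the bar to the head, z up. Starts flat on the slate beyond the bay end of the track
- tray: wooden tray loose on the rollers, 176 mm (its x, across the track) by 190 mm (its y, along it), 0.9 kg; origin at the centre of its underside; floor 6 mm, walls 6 mm thick and 36 mm high from the underside. It rolls with about 1 N and does not coast far; the channels leave it 6 mm each side. The bay lies in its -y direction
- tray_pad (a point): centre, on the tray's inner floor, of the red painted pad 58 x 96 mm where the plates are stacked, long side along the tray's y; 28 mm to the +x side of the tray's middle, so that a plate on it stays over 25 mm clear of the walls along x and over 40 mm along y
- tray_cradles (a point): midway between the two oak cradles at seat height (46 mm above the tray's underside), 52 mm to -x of the tray's middle. The cradles are 10 mm thick, 44 mm wide blocks 45 mm either side of this point along the tray's y, each with a notch 24 mm wide and 12 mm deep. The heading tool's bar lies in both notches, along the tray's y, head at either end, its origin at this point
- track: fixed roller track: 17 free rollers, 30 mm diameter, 36 mm apart, tops 60 mm above the slate, between blue channels (inner faces 94 mm, outer 102 mm from the middle, tops at 75 mm); origin mid-track on the slate, y along it: open loading end at +310 mm, bay end at -310 mm. Green bay cheeks 105 mm high stand outside y = -310 to -140 mm. The tray is fully home at y = -205 mm, at x = 0, in this frame
- bay_stop (a point): middle of the face of the two rubber buffers on the green end board at the -y end of the track (board top 105 mm above the slate); the tray's front wall touches the buffers when it is fully home
- lantern_base: tin lantern base, round, 110 mm across and 66 mm high, loose; origin at the centre of its underside; leave alone
- bushing: bronze bushing, tube 44 mm across and 40 mm high, loose; origin at the centre of its underside; leave alone
- square_header: second heading tool, with a square head 44 mm wide, 0.42 kg, lying past the loading end of the track; not for this set, leave alone; x along the bar to the head
Things that resemble listed ones, but are neither listed nor needed, are in the scene too. What is shaped like the plate3 but purple or turquoise is not meant. What is shaped like the plate1 but turquoise is not meant.

How it is judged:
By the outcome, as a careful person would: the job done as asked, in the order asked, and still so for the second after the job is handed in, with the robot touching nothing.
Of plate1, plate2, plate3, plate4, plate5 only 3 to 5 are there at a start; the rules pass over those that are not, and their reading is None.
At some moment in a run one of plate4, plate5, round_header may be knocked a few centimetres aside while the robot is not near it.
It also fails if it takes over 210 s, if anything falls off the work surface, if the arm or the gripper's body presses on something with over 40 N, if the wrist force passes 120 N, or if a joint passes its speed limit or range.

ROBOT

A 6-joint arm with a two-finger parallel gripper is mounted at the origin on the work surface. World frame = base frame: x ahead of the robot, y to its left, z up, the work surface at z = 0. Lengths are in m, angles in rad, forces in N, time in s.
With the tool pointing down it reaches from about 0.225 to 0.725 m from the base axis. Payload 3.1 kg.
Tool frame: the origin (TCP) lies midway between the tips of the shut fingers; the grasp point (between the pads) lies 19 mm behind it (manip.hold_point_z is the distance from the TCP to the grasp point, in m); z points along the fingers, y is the line along which they close (so a half turn about z gives the same grasp; the last joint's range is limited). The gripper opens to 85 mm and grips with 20 to 120 N. Pads are 22 mm wide; open, the fingers measure 114 mm over their backs; the gripper's body (76 mm by 85 mm) begins 54 mm behind the grasp point. The pads swing forward as they close: fully open they stand 13 mm farther back than shut.
Start: joints at [-1.374, 0.048, 0.099, 1.622, 0, 1.443], TCP at [0.168, -0.498, 0.201] pointing down, gripper open.
Joint ranges: [-2.91, 2.91], [-0.99, 1.94], [-1.21, 1.42], [-2.12, 2.29], [-1.49, 1.47], [-3.14, 3.14]. Speed limits (rad/s): [2.79, 2.79, 3.14, 3.14, 3.14, 3.14].

INTERFACE

Orientations are given as a unit quaternion [w, x, y, z].
In Python, from cell import telemetry, eyes, workorder, manip gives the robot as it stands.
- The arm moves only by the tool arm_command, never from a script. Its argument "deltas" is a list of rows, each a list of 7 numbers: the shift along the tool's x, y, z in cm, then the turn, a rotation vector about the tool's x, y, z in rad, then the opening, from 0 (shut) to 1 (fully open). A call has 1 to 20 rows; each row is the pose to reach, as a shift and turn from the pose commanded when the call began, along the tool's axes at that moment; what a row does not reach only later rows make up. A row lasts 1/12 s, in which the tool goes at most 41.7 mm and 7.16 degrees, less where a joint would pass 70% of its speed; a pose out of reach is approached as far as the arm can. A call with a gripper value outside its range is refused whole. The fingers move at their own pace and stop on an object; the grip force is fixed at half the most. Time passes only in rows, so rows that repeat a pose let the fingers close. It gives the time, the measured TCP pose, the force, the opening and the grip force at its end, in the units of the state.
- telemetry.get_state(): the state, without advancing time (a new reading comes with each control period).
- eyes.camera(name): name is "scene" or "top" or "wrist"; returns the picture (480x640x3 uint8, red, green, blue); there is no depth.
- eyes.camera_params(name): a dict with "camera_matrix" (3x3 intrinsics, pixels), "dist" ([k1, k2, p1, p2, k3] as OpenCV has them; the pictures are not rectified), "camera_from_world" (4x4, takes a point from world to camera coordinates). Camera axes: x right, y down, z forward; pixel columns grow to the right and rows downward; lengths in m; the calibration is good to about 2 mm. A picture is of the moment at which its call begins: read the wrist's pose just before it. camera_params takes no time and is no camera call; for the wrist camera it gives the pose at the moment of the call.
- workorder.close_job(): hands the job in; it is judged then, once.
The state is a dict: "t": time; "joint_positions": joint angles; "joint_vel": joint speeds; "effort": joint torques, N m; "position": TCP position; "orientation": TCP orientation; "force": force on the tool from outside, world axes, zero at the start; "torque": the same for the moment, N m; "opening": finger opening in m; "grasp_force": force on a finger pad.
Only numpy, scipy, OpenCV 4.12 (cv2) and the standard library are available. Lean on these libraries where they do the work, as an engineer would, in place of code of your own. Each camera call takes 0.05 s, during which the arm holds its last target. There are 200 camera calls.

## Working session

There is one attempt and no reset: what is moved stays moved. The work goes in short steps, Python scripts to look and compute and a tool call to move; the robot and the scene stay as the last step left them, time stands still between calls to the robot, and variables do not carry over. Pictures are saved under pics/ and viewed, at most 14 in all, crops included, and the job is handed in when it is done.

Besides the shell and the picture viewer there is one more tool, called by a JSON object that holds its "fn" and its "kwargs". arm_command: Moves the arm, as the interface text tells. Its arguments: {"type":"object","properties":{"deltas":{"type":"array","items":{"type":"array","items":{"type":"number"}}}},"required":["deltas"]}

```bash
ls; mkdir -p pics
python3 - <<'E'
from cell import telemetry, eyes, manip
import cv2
for n in ("top","scene"):
    im=eyes.camera(n); cv2.imwrite(f"pics/{n}0.png",im[...,::-1]); p=eyes.camera_params(n); print(n,p)
print(telemetry.get_state()); print([a for a in dir(manip) if a[0]!='_'],manip.hold_point_z)
E
```

```text
pics
top {'camera_matrix': array([[527.45105557,   0.        , 319.32118677],
       [  0.        , 527.45105557, 243.2479141 ],
       [  0.        ,   0.        ,   1.        ]]), 'dist': array([-0.02092023,  0.        ,  0.        ,  0.        ,  0.        ]), 'camera_from_world': array([[-0.01881871, -0.99981176,  0.00472305,  0.04124319],
       [-0.99341337,  0.01816383, -0.1131369 ,  0.47351557],
       [ 0.11302981, -0.00682103, -0.99356818,  1.34231456],
       [ 0.        ,  0.        ,  0.        ,  1.        ]])}
scene {'camera_matrix': array([[495.91138217,   0.        , 324.53999491],
       [  0.        , 495.91138217, 233.78518958],
       [  0.        ,   0.        ,   1.        ]]), 'dist': array([0.02884146, 0.        , 0.        , 0.        , 0.        ]), 'camera_from_world': array([[ 0.4172524 ,  0.90867941,  0.01421854, -0.21254605],
       [ 0.62494265, -0.27553522, -0.73042934, -0.20977399],
       [-0.65980839,  0.31365917, -0.68284025,  1.50051302],
       [ 0.        ,  0.        ,  0.        ,  1.        ]])}
{'t': 0.1, 'joint_positions': array([-1.37378551e+00,  4.86629449e-02,  9.77293903e-02,  1.62197585e+00,
       -7.34781065e-06,  1.44299841e+00]), 'joint_vel': array([-0.00025274, -0.00270289,  0.00321109, -0.0002089 ,  0.0022845 ,
        0.00169111]), 'effort': array([ 2.98225321e-03, -3.39852011e+01,  3.20934927e+01,  1.57938770e-02,
       -1.08282327e-04, -2.43437803e-06]), 'position': array([ 0.16740741, -0.49694599,  0.19972882]), 'orientation': array([-1.05577885e-03,  9.86840820e-01,  1.61691311e-01, -4.02274571e-05]), 'force': array([ 0.48895029,  0.88487615, -0.66328769]), 'torque': array([ 0.01955959,  0.01624063, -0.02230684]), 'grasp_force': 0.0, 'opening': 0.08539028217644394}
['PlanningError', 'hold_point_z'] 0.0187
```

View pics/top0.png

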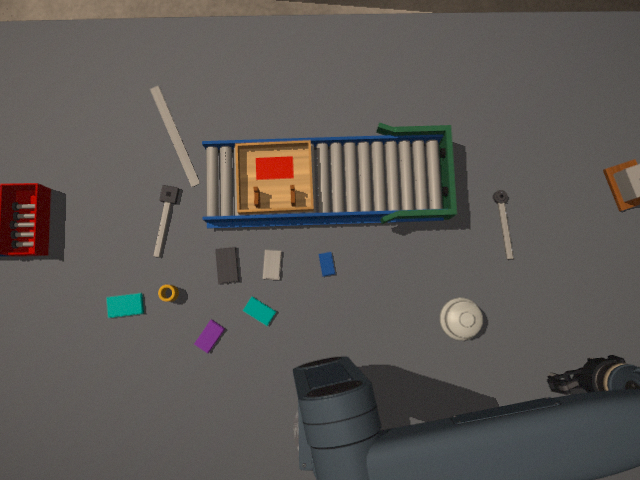

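View pics/scene0.png

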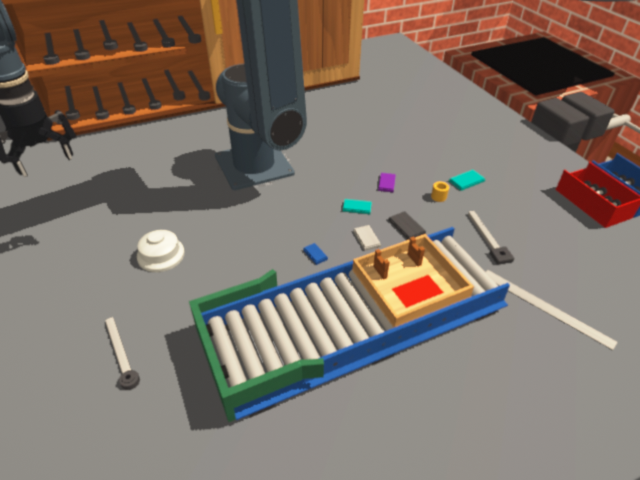

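Three genuine plates are out: dark plate1 (227,266), steel plate3 (272,265) and blue plate5 (327,264). Turquoise and purple are decoys. The round header is at (500,195)–(510,258), and the tray is at the loading end, centred near (275,177).

```bash
cat > h.py <<'E'
import numpy as np, cv2, json
from scipy.spatial.transform import Rotation as R
from cell import telemetry, eyes, manip
def snap(n,f=None):
    p=eyes.camera_params(n); im=eyes.camera(n)
    if f: cv2.imwrite(f"pics/{f}.png",im[...,::-1])
    return im,p
def w(p,uv,z):
    uv=np.asarray(uv,float).reshape(-1,1,2)
    n=cv2.undistortPoints(uv,p["camera_matrix"],p["dist"])[:,0]
    T=p["camera_from_world"]; c=-T[:3,:3].T@T[:3,3]
    d=np.c_[n,np.ones(len(n))]@T[:3,:3]
    return c+d*((z-c[2])/d[:,2])[:,None]
def rect(p,mask,z,near=None,minarea=60):
    """min-area rects, in world at height z: centre, long/short side, yaw of long side (mod pi), pixel"""
    out=[]
    for c in cv2.findContours(mask.astype(np.uint8),cv2.RETR_EXTERNAL,cv2.CHAIN_APPROX_NONE)[0]:
        if cv2.contourArea(c)<minarea: continue
        q=w(p,c,z)[:,:2]
        b=cv2.boxPoints(cv2.minAreaRect((q*1000).astype(np.float32)))/1000
        e=[b[1]-b[0],b[2]-b[1]]; e.sort(key=lambda v:-np.hypot(*v))
        out.append((b.mean(0).round(4),np.hypot(*e[0]).round(4),np.hypot(*e[1]).round(4),round(float(np.arctan2(e[0][1],e[0][0])%np.pi),3),c[:,0].mean(0).round()))
    return out
def go(x,y,z,yaw=None):
    """row shift (cm) and turn to reach a tool-down pose at x,y,z with tool-x yaw"""
    s=telemetry.get_state(); q=s["orientation"]; r=R.from_quat([q[1],q[2],q[3],q[0]])
    c=r.apply([1,0,0]); y0=np.arctan2(c[1],c[0])
    if yaw is None: yaw=y0
    t=R.from_euler('z',yaw)*R.from_euler('x',np.pi)
    d=r.inv().apply(np.array([x,y,z])-s["position"])*100
    # expected wrist joint
    print("d",d.round(2),"turn",(r.inv()*t).as_rotvec().round(3),"yaw0",round(y0,3),"q6",s["joint_positions"][5].round(2),"q6 new",round(((np.arctan2(y,x)+np.pi-yaw)+np.pi)%(2*np.pi)-np.pi,2))
def hsv(im): return cv2.cvtColor(im,cv2.COLOR_RGB2HSV)
def sub(m,x0,x1,y0,y1):
    o=np.zeros_like(m); o[y0:y1,x0:x1]=m[y0:y1,x0:x1]; return o
E
python3 - <<'E'
from h import *
im,p=snap("top"); H=hsv(im); h,s,v=H[...,0],H[...,1],H[...,2]
for (a,b) in [(227,266),(272,265),(327,264),(275,168),(260,148),(225,300),(506,230),(500,196)]: print((a,b),H[b,a],im[b,a])
print("red",rect(p,(sub((s>180)&((h<6)|(h>174))&(v>100),230,320,130,220)),.066))
print("tray wood",rect(p,sub((s>70)&(h>5)&(h<25),200,330,130,220)|sub((s>180)&(v>100),254,294,154,180),.096))
print("blue",rect(p,sub((s>120)&(h>100)&(h<125),310,345,245,285),.010))
print("white",rect(p,sub(v>130,255,290,244,287),.010))
print("dark",rect(p,sub(v<72,212,242,243,290),.010))
print("hdr bar",rect(p,sub(v>125,485,525,185,265),.010))
print("hdr head",rect(p,sub(v<65,485,515,185,210),.014))
print("green",rect(p,sub((s>100)&(h>50)&(h<80),360,470,110,230),.105))
E
```

```text
(227, 266) [11 28 73] [73 68 65]
(272, 265) [ 19  45 164] [164 153 135]
(327, 264) [107 193 127] [ 31  74 127]
(275, 168) [  4 252 199] [199  30   2]
(260, 148) [ 15 146  96] [96 68 41]
(225, 300) [ 11  20 102] [102  97  94]
(506, 230) [ 16  47 151] [151 138 123]
(500, 196) [150   8  34] [34 33 34]
red [(array([0.6672, 0.1451], dtype=float32), np.float32(0.0941), np.float32(0.0562), 1.599, array([274., 168.]))]
tray wood [(array([0.6357, 0.1437], dtype=float32), np.float32(0.1919), np.float32(0.1824), 1.598, array([274., 177.]))]
blue [(array([0.4219, 0.0143], dtype=float32), np.float32(0.0595), np.float32(0.0336), 0.147, array([327., 264.]))]
white [(array([0.4231, 0.1588], dtype=float32), np.float32(0.0756), np.float32(0.0429), 3.088, array([271., 264.]))]
dark [(array([0.4216, 0.2693], dtype=float32), np.float32(0.0944), np.float32(0.0559), 0.097, array([233., 269.]))]
hdr bar [(array([ 0.5017, -0.4602], dtype=float32), np.float32(0.1486), np.float32(0.0146), 0.102, array([505., 231.]))]
hdr head [(array([ 0.5892, -0.4514], dtype=float32), np.float32(0.0402), np.float32(0.0297), 1.554, array([500., 197.]))]
green [(array([ 0.642 , -0.2116], dtype=float32), np.float32(0.252), np.float32(0.1865), 0.011, array([426., 171.]))]
```

```bash
python3 -c "
from h import *
go(.4216,.2693,.16,.097+np.pi)"
```

```text
d [ 48.54 -64.51   4.12] turn [ 0.    -0.003 -2.914] yaw0 0.325 q6 1.44 q6 new 0.47
```

{"fn": "arm_command", "kwargs": {"deltas": [[24,-32,2,0,0,-1.4,1],[24,-32,2,0,0,-1.4,1],[24,-32,2,0,0,-1.4,1],[24,-32,2,0,0,-1.4,1],[24,-32,2,0,0,-1.4,1],[24,-32,2,0,0,-1.4,1],[24,-32,2,0,0,-1.4,1],[24,-32,2,0,0,-1.4,1],[24,-32,2,0,0,-1.4,1],[24,-32,2,0,0,-1.4,1],[24,-32,2,0,0,-1.4,1],[24,-32,2,0,0,-1.4,1],[48.5,-64.5,4,0,0,-2.914,1],[48.5,-64.5,4,0,0,-2.914,1],[48.5,-64.5,4,0,0,-2.914,1],[48.5,-64.5,4,0,0,-2.914,1],[48.5,-64.5,4,0,0,-2.914,1],[48.5,-64.5,4,0,0,-2.914,1],[48.5,-64.5,4,0,0,-2.914,1],[48.5,-64.5,4,0,0,-2.914,1]]}}

```text
t: 1.82
position: [0.3978, 0.2006, 0.1641]
orientation: [0.0, 0.203, 0.979, -0.0]
force: [1.2, -1.0, 0.8]
opening: 0.0854
grasp_force: 0.0
```

{"fn": "arm_command", "kwargs": {"deltas": [[0,0,0,0,0,0,1]]}}

```text
t: 1.9
position: [0.3983, 0.2042, 0.1621]
orientation: [-0.001, 0.201, 0.98, 0.001]
force: [-0.7, -0.8, -0.7]
opening: 0.0854
grasp_force: 0.0
```

```bash
python3 -c "
from h import *
go(.4216,.2693,.16,.097+np.pi)
im,p=snap('wrist','w1');print(p['camera_from_world'].round(3).tolist(),telemetry.get_state()['force'])"
```

```text
d [0.43 6.9  0.23] turn [ 0.002 -0.003 -0.502] yaw0 2.736 q6 0.73 q6 new 0.47
[[0.394, 0.919, 0.002, -0.345], [0.888, -0.382, 0.255, -0.299], [0.235, -0.099, -0.967, 0.268], [0.0, 0.0, 0.0, 1.0]] [ 0.06428474 -0.51879685  0.29399716]
```

{"fn": "arm_command", "kwargs": {"deltas": [[0.4,6.9,0.2,0,0,-0.5,1],[0.4,6.9,0.2,0,0,-0.5,1],[0.4,6.9,0.2,0,0,-0.5,1],[0.4,6.9,0.2,0,0,-0.5,1],[0.4,6.9,0.2,0,0,-0.5,1],[0.4,6.9,0.2,0,0,-0.5,1]]}}

```text
t: 2.45
position: [0.4221, 0.2618, 0.1625]
orientation: [-0.0, -0.039, 0.999, -0.0]
force: [-0.6, 0.5, 0.9]
opening: 0.0854
grasp_force: 0.0
```

```bash
python3 -c "
from h import *
go(.4216,.2693,.03,.097+np.pi)
im,p=snap('wrist','w2')
H=hsv(im);print(cv2.projectPoints(np.array([[.4216,.2693,.012]]),cv2.Rodrigues(p['camera_from_world'][:3,:3])[0],p['camera_from_world'][:3,3],p['camera_matrix'],p['dist'])[0])"
```

```text
d [-1.000e-02  7.600e-01  1.325e+01] turn [-0.    -0.    -0.019] yaw0 -3.063 q6 0.34 q6 new 0.47
[[[328.35318698 212.89267856]]]
```

View pics/w2.png

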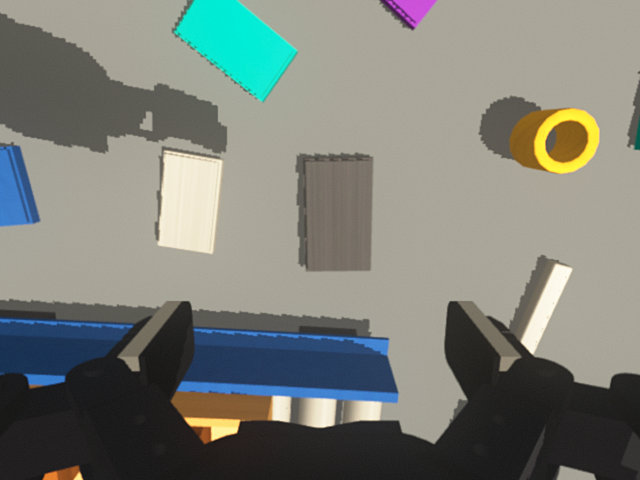

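The dark plate's corners are (307,158), (372,157), (372,271), (306,271). The bright plate's are (163,150), (222,157), (213,253), (158,245). The bushing is well clear to the right.

```bash
python3 -c "
from h import *
p=eyes.camera_params('wrist')
for c in ([(307,158),(372,157),(372,271),(306,271)],[(163,150),(222,157),(213,253),(158,245)]):
    q=w(p,c,.010)[:,:2]; print(q.mean(0).round(4),[np.hypot(*(q[i]-q[i-1])).round(4) for i in range(4)],[np.arctan2(*(a-b)[::-1]).round(3) for a,b in((q[3],q[0]),(q[2],q[1]))])
"
```

```text
[0.4242 0.2783] [np.float64(0.0918), np.float64(0.0499), np.float64(0.0926), np.float64(0.0545)] [np.float64(0.062), np.float64(0.112)]
[0.4226 0.1594] [np.float64(0.076), np.float64(0.0446), np.float64(0.0778), np.float64(0.0443)] [np.float64(-0.072), np.float64(-0.076)]
```

```bash
python3 -c "
from h import *
go(.424,.278,.03,.087+np.pi)"
```

```text
d [-0.31  1.6  13.26] turn [-0.    -0.    -0.009] yaw0 -3.063 q6 0.34 q6 new 0.49
```

{"fn": "arm_command", "kwargs": {"deltas": [[-0.3,1.6,4,0,0,-0.009,0.85],[-0.3,1.6,8,0,0,-0.009,0.85],[-0.3,1.6,11,0,0,-0.009,0.85],[-0.3,1.6,14,0,0,-0.009,0.85],[-0.3,1.6,15,0,0,-0.009,0.85],[-0.3,1.6,15.7,0,0,-0.009,0.85],[-0.3,1.6,15.7,0,0,-0.009,0.85],[-0.3,1.6,15.7,0,0,-0.009,0.85]]}}

```text
t: 3.17
position: [0.4252, 0.2794, 0.0072]
orientation: [0.001, -0.046, 0.999, 0.001]
force: [0.8, -0.7, 0.8]
opening: 0.0724
grasp_force: 0.0
```

{"fn": "arm_command", "kwargs": {"deltas": [[0,0,0.25,0,0,0,0.85],[0,0,0.5,0,0,0,0.85],[0,0,0.5,0,0,0,0.85]]}}

```text
t: 3.42
position: [0.4248, 0.2795, 0.0015]
orientation: [0.001, -0.046, 0.999, 0.0]
force: [0.2, 0.3, -0.1]
opening: 0.0723
grasp_force: 0.0
```

{"fn": "arm_command", "kwargs": {"deltas": [[0,0,0.2,0,0,0,0.85],[0,0,0.4,0,0,0,0.85],[0,0,0.4,0,0,0,0.85]]}}

```text
t: 3.67
position: [0.4236, 0.279, -0.0039]
orientation: [-0.0, -0.046, 0.999, -0.0]
force: [0.4, -0.5, -0.8]
opening: 0.0724
grasp_force: 0.0
```

{"fn": "arm_command", "kwargs": {"deltas": [[0,0,0.2,0,0,0,0.85],[0,0,0.2,0,0,0,0.85]]}}

```text
t: 3.83
position: [0.4236, 0.279, -0.006]
orientation: [-0.0, -0.046, 0.999, -0.0]
force: [0.4, -0.6, 0.2]
opening: 0.0724
grasp_force: 0.0
```

{"fn": "arm_command", "kwargs": {"deltas": [[0,0,0.15,0,0,0,0.85],[0,0,0.15,0,0,0,0.85]]}}

```text
t: 4.0
position: [0.4237, 0.279, -0.0074]
orientation: [-0.0, -0.046, 0.999, -0.0]
force: [-0.7, 0.1, 0.0]
opening: 0.073
grasp_force: 0.0
```

{"fn": "arm_command", "kwargs": {"deltas": [[0,0,0.15,0,0,0,0.85],[0,0,0.15,0,0,0,0.85]]}}

```text
t: 4.17
position: [0.4237, 0.279, -0.0088]
orientation: [-0.0, -0.046, 0.999, -0.0]
force: [-0.4, -0.2, -0.4]
opening: 0.0726
grasp_force: 0.0
```

{"fn": "arm_command", "kwargs": {"deltas": [[0,0,-0.5,0,0,0,0.85],[0,0,-0.5,0,0,0,0.85],[0,0,-0.5,0,0,0,0.5],[0,0,-0.5,0,0,0,0.5],[0,0,-0.5,0,0,0,0.5],[0,0,-0.5,0,0,0,0.5],[0,0,-0.5,0,0,0,0.5],[0,0,-0.5,0,0,0,0.5]]}}

```text
t: 4.83
position: [0.4238, 0.2791, -0.0036]
orientation: [-0.0, -0.046, 0.999, -0.0]
force: [0.7, 0.1, 0.7]
opening: 0.0424
grasp_force: 0.0
```

```bash
python3 -c "
from h import *
im,p=snap('wrist','w3');s=telemetry.get_state();print(s['opening'],s['grasp_force'])"
```

```text
0.04240741159573949 0.0
```

View pics/w3.png

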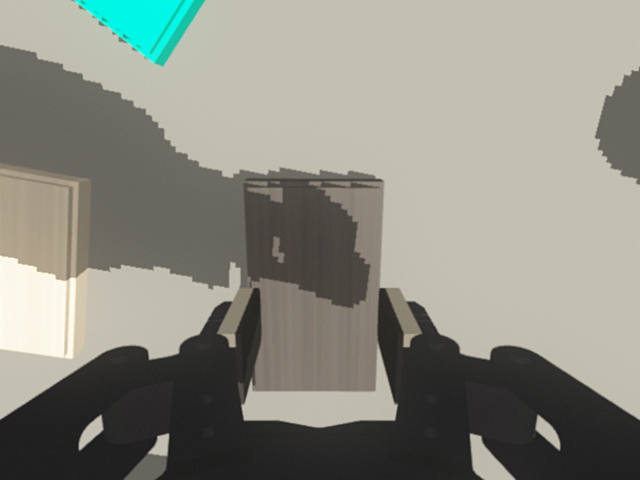

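The plate lies between the fingers in plan, but the pad tips at (255,288) and (382,288) seem to sit above it. I'll check with projections.

```bash
python3 -c "
from h import *
p=eyes.camera_params('wrist');T=p['camera_from_world'];s=telemetry.get_state()
q=s['orientation'];r=R.from_quat([q[1],q[2],q[3],q[0]])
P=lambda X:cv2.projectPoints(np.array(X),cv2.Rodrigues(T[:3,:3])[0],T[:3,3],p['camera_matrix'],p['dist'])[0][:,0].round()
for zz in (0,-.01,-.02,-.03): print(zz,P(s['position']+r.apply([[0,.0212,zz],[0,-.0212,zz],[.011,.0212,zz],[.011,-.0212,zz],[-.011,.0212,zz],[-.011,-.0212,zz]])).tolist())
for c in ([(246,181),(383,180),(376,390),(254,390)],): q=w(p,c,.01);print(q.round(4),np.hypot(*(q[1]-q[0])[:2]),np.hypot(*(q[2]-q[1])[:2]))
print(s['joint_positions'],np.linalg.inv(T)[:3,3])
"
```

```text
0 [[367.0, 281.0], [271.0, 281.0], [368.0, 257.0], [270.0, 257.0], [366.0, 304.0], [272.0, 304.0]]
-0.01 [[370.0, 289.0], [268.0, 289.0], [370.0, 264.0], [268.0, 264.0], [369.0, 313.0], [269.0, 313.0]]
-0.02 [[373.0, 299.0], [265.0, 299.0], [373.0, 272.0], [265.0, 272.0], [372.0, 324.0], [266.0, 324.0]]
-0.03 [[376.0, 309.0], [262.0, 309.0], [377.0, 282.0], [261.0, 282.0], [375.0, 336.0], [263.0, 336.0]]
[[0.3809 0.2471 0.01  ]
 [0.3757 0.2992 0.01  ]
 [0.467  0.3081 0.01  ]
 [0.4718 0.255  0.01  ]] 0.052355427674369896 0.09172312650021879
[ 4.50112684e-01  6.02598487e-02 -2.98650804e-01  1.21210654e+00
 -1.40315050e-05  3.57919428e-01] [0.35822763 0.27283413 0.17020649]
```

{"fn": "arm_command", "kwargs": {"deltas": [[0,0,-1,0,0,0,0.85],[0,0,-1,0,0,0,0.85],[0,0,-1,0,0,0,0.85],[0,0,0,0,0,0,0.85],[0,0,0.5,0,0,0,0.85],[0,0,0.8,0,0,0,0.85],[0,0,1.1,0,0,0,0.85],[0,0,1.1,0,0,0,0.85]]}}

```text
t: 5.55
position: [0.4228, 0.2785, -0.0161]
orientation: [-0.001, -0.046, 0.999, -0.001]
force: [-0.0, 0.3, -1.0]
opening: 0.0725
grasp_force: 0.0
```

```bash
python3 -c "
from h import *
s=telemetry.get_state();print(s);
im,p=snap('wrist','w4')"
```

```text
{'t': 5.55, 'joint_positions': array([ 4.50073283e-01,  7.07655253e-02, -3.13585074e-01,  1.18909994e+00,
       -2.89917630e-05,  3.57897132e-01]), 'joint_vel': array([-7.32696755e-06, -8.07227107e-03,  1.48182853e-02,  1.06413744e-02,
        5.74042916e-04, -5.74966475e-04]), 'effort': array([-2.13491439e-02, -3.32790828e+01,  3.06627166e+01, -1.15653626e-01,
       -1.73182275e-04, -3.38252583e-06]), 'position': array([ 0.42276935,  0.27854701, -0.01606001]), 'orientation': array([-1.21457807e-03, -4.60717397e-02,  9.98937252e-01, -5.34995525e-04]), 'force': array([-0.02691887,  0.30847375, -1.03043922]), 'torque': array([ 0.00234799, -0.03365071, -0.00558328]), 'grasp_force': 0.0, 'opening': 0.07254733703426125}
```

View pics/w4.png

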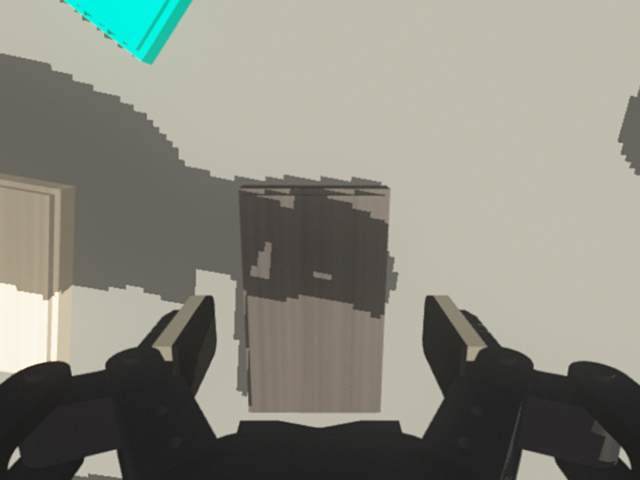

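{"fn": "arm_command", "kwargs": {"deltas": [[0,0,0.4,0,0,0,0.85],[0,0,0.8,0,0,0,0.85],[0,0,1.2,0,0,0,0.85],[0,0,1.4,0,0,0,0.85],[0,0,1.4,0,0,0,0.85]]}}

```text
t: 6.02
position: [0.4232, 0.2788, -0.0294]
orientation: [-0.001, -0.046, 0.999, -0.0]
force: [-0.8, 0.7, 0.7]
opening: 0.0727
grasp_force: 0.0
```

{"fn": "arm_command", "kwargs": {"deltas": [[0,0,0.3,0,0,0,0.85],[0,0,0.3,0,0,0,0.85]]}}

```text
t: 6.18
position: [0.4236, 0.279, -0.032]
orientation: [-0.0, -0.046, 0.999, -0.0]
force: [0.0, 0.5, 0.5]
opening: 0.0725
grasp_force: 0.0
```

{"fn": "arm_command", "kwargs": {"deltas": [[0,0,0.2,0,0,0,0.85],[0,0,0.2,0,0,0,0.85]]}}

```text
t: 6.35
position: [0.4238, 0.2791, -0.0338]
orientation: [-0.0, -0.046, 0.999, -0.0]
force: [-0.0, 0.2, -0.0]
opening: 0.0728
grasp_force: 0.0
```

{"fn": "arm_command", "kwargs": {"deltas": [[0,0,0.2,0,0,0,0.85],[0,0,0.2,0,0,0,0.85]]}}

```text
t: 6.52
position: [0.4238, 0.279, -0.0358]
orientation: [-0.0, -0.046, 0.999, -0.0]
force: [1.1, 0.3, -0.6]
opening: 0.0724
grasp_force: 0.0
```

{"fn": "arm_command", "kwargs": {"deltas": [[0,0,0,0,0,0,0.55],[0,0,0,0,0,0,0.55],[0,0,0,0,0,0,0.55],[0,0,0,0,0,0,0.5],[0,0,0,0,0,0,0.5],[0,0,0,0,0,0,0.5]]}}

```text
t: 7.02
position: [0.4248, 0.2795, -0.0337]
orientation: [0.001, -0.046, 0.999, 0.0]
force: [-0.8, 0.3, 6.4]
opening: 0.0523
grasp_force: 67.1
```

```bash
python3 -c "
from h import *
s=telemetry.get_state();print(s['force'],s['opening'],s['grasp_force']);
im,p=snap('wrist','w5')"
```

```text
[-0.76957754  0.26175602  6.40808814] 0.05228015785762414 67.1453612701589
```

View pics/w5.png

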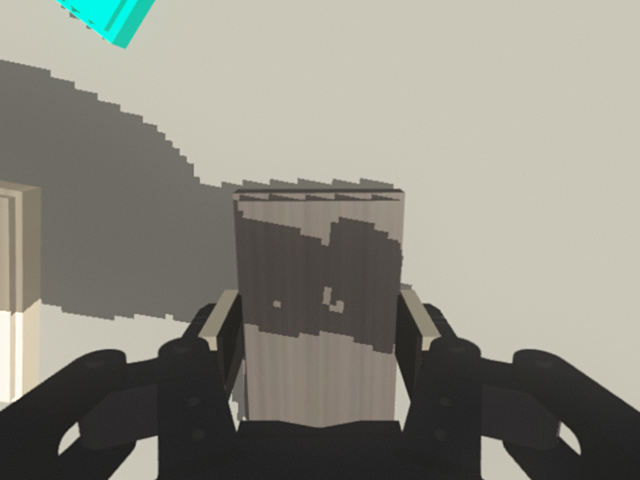

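```bash
python3 -c "
from h import *
p=eyes.camera_params('wrist');print(w(p,[(235,192),(404,192)],.01),telemetry.get_state()['position'])
go(.6672,.1451,.12,1.598)"
```

```text
[[0.38126481 0.2490811  0.01      ]
 [0.37641575 0.30163354 0.01      ]] [ 0.42482362  0.27952118 -0.03371492]
d [-22.93 -15.61 -15.33] turn [2.000e-03 1.000e-03 1.636e+00] yaw0 -3.049 q6 0.36 q6 new 1.76
```

{"fn": "arm_command", "kwargs": {"deltas": [[0,0,-2,0,0,0,0.5],[0,0,-5,0,0,0,0.5],[0,0,-9,0,0,0,0.5],[0,0,-12,0,0,0,0.5],[-2,-2,-15.3,0,0,0.13,0.5],[-4,-4,-15.3,0,0,0.25,0.5],[-7,-6,-15.3,0,0,0.37,0.5],[-9,-7,-15.3,0,0,0.49,0.5],[-12,-9,-15.3,0,0,0.61,0.5],[-14,-10,-15.3,0,0,0.73,0.5],[-16,-11,-15.3,0,0,0.85,0.5],[-18,-12,-15.3,0,0,0.97,0.5],[-20,-14,-15.3,0,0,1.09,0.5],[-22,-15,-15.3,0,0,1.21,0.5],[-22.9,-15.6,-15.3,0,0,1.33,0.5],[-22.9,-15.6,-15.3,0,0,1.45,0.5],[-22.9,-15.6,-15.3,0,0,1.57,0.5],[-22.9,-15.6,-15.3,0,0,1.636,0.5],[-22.9,-15.6,-15.3,0,0,1.636,0.5],[-22.9,-15.6,-15.3,0,0,1.636,0.5]]}}

```text
t: 8.73
position: [0.6654, 0.1447, 0.1156]
orientation: [-0.001, 0.697, 0.717, -0.001]
force: [0.4, 0.2, -4.1]
opening: 0.0518
grasp_force: 65.2
```

```bash
python3 -c "
from h import *
s=telemetry.get_state();print(s['position'],s['force'],s['opening'],s['grasp_force'])
go(.6672,.1451,.12,1.598);im,p=snap('top');H=hsv(im); h,s,v=H[...,0],H[...,1],H[...,2]
print('tray wood',rect(p,sub((s>70)&(h>5)&(h<25),200,330,130,220)|sub((s>180)&(v>100),254,294,154,180),.096,minarea=300))
go(.6672,.1451,.055,1.598)"
```

```text
[0.66535627 0.14473244 0.11560254] [ 0.38006146  0.18824352 -4.10799866] 0.051807749961202305 65.24700880050659
d [ 0.03  0.18 -0.44] turn [-0.003  0.     0.002] yaw0 1.6 q6 1.66 q6 new 1.76
tray wood [(array([0.6375, 0.0785], dtype=float32), np.float32(0.1852), np.float32(0.068), 0.08, array([301., 173.]))]
d [0.03 0.18 6.1 ] turn [-0.003  0.     0.002] yaw0 1.6 q6 1.66 q6 new 1.76
```

{"fn": "arm_command", "kwargs": {"deltas": [[0,0.2,2,0,0,0,0.5],[0,0.2,4,0,0,0,0.5],[0,0.2,6,0,0,0,0.5],[0,0.2,7,0,0,0,0.5],[0,0.2,7.7,0,0,0,0.5],[0,0.2,7.7,0,0,0,0.5],[0,0.2,7.7,0,0,0,0.5]]}}

```text
t: 9.37
position: [0.6683, 0.145, 0.0407]
orientation: [0.0, 0.697, 0.717, -0.0]
force: [0.3, -0.1, -4.7]
opening: 0.052
grasp_force: 65.2
```

{"fn": "arm_command", "kwargs": {"deltas": [[0,0,0.2,0,0,0,0.5],[0,0,0.2,0,0,0,0.5]]}}

```text
t: 9.53
position: [0.6695, 0.1451, 0.0402]
orientation: [0.001, 0.697, 0.717, 0.001]
force: [-0.3, -1.4, -4.2]
opening: 0.0525
grasp_force: 65.3
```

{"fn": "arm_command", "kwargs": {"deltas": [[0,0,0.2,0,0,0,0.5],[0,0,0.2,0,0,0,0.5]]}}

```text
t: 9.7
position: [0.6687, 0.145, 0.0371]
orientation: [0.0, 0.697, 0.717, 0.0]
force: [-0.2, 0.3, -4.4]
opening: 0.0521
grasp_force: 65.3
```

{"fn": "arm_command", "kwargs": {"deltas": [[0,-0.1,0.2,0,0,0,0.5],[0,-0.1,0.2,0,0,0,0.5]]}}

```text
t: 9.87
position: [0.6669, 0.1449, 0.0342]
orientation: [-0.0, 0.697, 0.717, -0.0]
force: [0.0, -0.2, -5.0]
opening: 0.0519
grasp_force: 65.2
```

{"fn": "arm_command", "kwargs": {"deltas": [[0,0,0.2,0,0,0,0.5],[0,0,0.2,0,0,0,0.5]]}}

```text
t: 10.03
position: [0.6674, 0.1449, 0.0325]
orientation: [0.0, 0.698, 0.717, 0.0]
force: [-0.6, -0.0, -4.4]
opening: 0.0521
grasp_force: 65.3
```

{"fn": "arm_command", "kwargs": {"deltas": [[0,0,0.15,0,0,0,0.5],[0,0,0.15,0,0,0,0.5]]}}

```text
t: 10.2
position: [0.6675, 0.1449, 0.0324]
orientation: [0.0, 0.697, 0.717, 0.0]
force: [-2.3, 0.1, 1.3]
opening: 0.0519
grasp_force: 67.3
```

{"fn": "arm_command", "kwargs": {"deltas": [[0,0,0.15,0,0,0,0.5],[0,0,0.15,0,0,0,0.5]]}}

```text
t: 10.37
position: [0.6675, 0.1449, 0.0323]
orientation: [0.001, 0.697, 0.717, 0.001]
force: [-3.9, -0.9, 6.5]
opening: 0.0518
grasp_force: 68.5
```

{"fn": "arm_command", "kwargs": {"deltas": [[0,0,-0.2,0,0,0,0.5],[0,0,-0.2,0,0,0,0.65],[0,0,-0.2,0,0,0,0.8],[0,0,-0.2,0,0,0,0.8],[0,0,-0.2,0,0,0,0.8],[0,0,-2,0,0,0,0.8],[0,0,-4,0,0,0,0.8],[0,0,-6,0,0,0,0.6],[0,0,-6,0,0,0,0.3],[0,0,-6,0,0,0,0],[0,0,-6,0,0,0,0],[0,0,-6,0,0,0,0],[0,0,-6,0,0,0,0],[0,0,-6,0,0,0,0],[0,0,-6,0,0,0,0]]}}

```text
t: 11.62
position: [0.6666, 0.1448, 0.0883]
orientation: [-0.001, 0.697, 0.717, -0.001]
force: [0.7, -0.3, 0.7]
opening: 0.0
grasp_force: 0.0
```

```bash
python3 -c "
from h import *
s=telemetry.get_state();print(s['opening'],s['grasp_force'])
im,p=snap('wrist','w6')"
```

```text
1.2152607947990095e-05 0.0
```

View pics/w6.png

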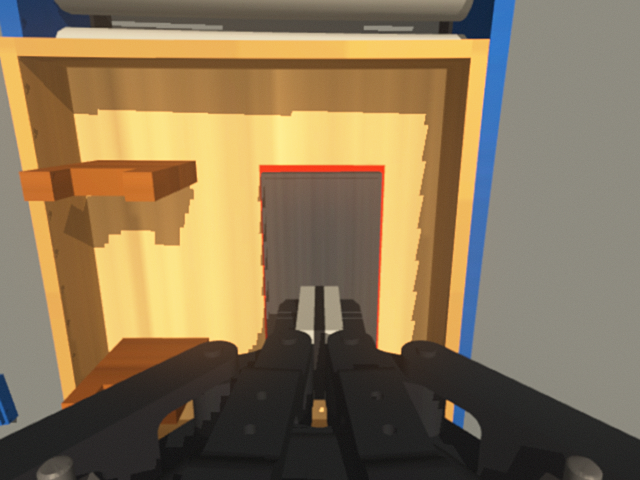

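Plate1 sits squarely on the red pad with even margins all round. Next I'll press it.

{"fn": "arm_command", "kwargs": {"deltas": [[0,0,1.5,0,0,0,0],[0,0,2.8,0,0,0,0],[0,0,3.3,0,0,0,0],[0,0,3.3,0,0,0,0]]}}

```text
t: 12.0
position: [0.6651, 0.1446, 0.0532]
orientation: [-0.002, 0.698, 0.717, -0.002]
force: [0.3, -0.6, -0.6]
opening: 0.0
grasp_force: 0.0
```

{"fn": "arm_command", "kwargs": {"deltas": [[0,0,0.2,0,0,0,0],[0,0,0.4,0,0,0,0],[0,0,0.4,0,0,0,0]]}}

```text
t: 12.25
position: [0.6675, 0.1449, 0.0526]
orientation: [0.0, 0.697, 0.717, 0.0]
force: [-0.1, 0.1, 0.0]
opening: -0.0001
grasp_force: 0.0
```

{"fn": "arm_command", "kwargs": {"deltas": [[0,0,0.15,0,0,0,0],[0,0,0.3,0,0,0,0],[0,0,0.3,0,0,0,0]]}}

```text
t: 12.5
position: [0.6673, 0.1449, 0.0495]
orientation: [0.0, 0.697, 0.717, 0.0]
force: [-0.6, -0.4, 0.2]
opening: -0.0002
grasp_force: 0.0
```

{"fn": "arm_command", "kwargs": {"deltas": [[0,0,0.1,0,0,0,0],[0,0,0.25,0,0,0,0],[0,0,0.25,0,0,0,0]]}}

```text
t: 12.75
position: [0.6676, 0.1449, 0.0476]
orientation: [0.0, 0.698, 0.717, 0.0]
force: [-0.7, 0.4, 1.9]
opening: 0.0003
grasp_force: 1.0
```

{"fn": "arm_command", "kwargs": {"deltas": [[0,0,0.15,0,0,0,0],[0,0,0.25,0,0,0,0],[0,0,0.25,0,0,0,0]]}}

```text
t: 13.0
position: [0.6677, 0.1449, 0.0475]
orientation: [0.001, 0.697, 0.717, 0.001]
force: [-3.9, -0.6, 9.7]
opening: -0.0004
grasp_force: 4.7
```

{"fn": "arm_command", "kwargs": {"deltas": [[0,0,0.1,0,0,0,0],[0,0,0.1,0,0,0,0],[0,0,0.1,0,0,0,0],[0,0,-2,0,0,0,0],[0,0,-5,0,0,0,0],[0,0,-8,0,0,0,0]]}}

```text
t: 13.5
position: [0.6659, 0.1447, 0.1235]
orientation: [-0.001, 0.697, 0.717, -0.001]
force: [1.0, -0.4, 0.2]
opening: -0.0001
grasp_force: 0.0
```

```bash
python3 -c "
from h import *
go(.4228,.159,.09,3.075)"
```

```text
d [  2.08 -24.25   3.44] turn [-0.003 -0.003 -1.477] yaw0 1.598 q6 1.66 q6 new 0.43
```

{"fn": "arm_command", "kwargs": {"deltas": [[0.3,-3.5,0,0,0,-0.12,0.75],[0.6,-7,0,0,0,-0.24,0.75],[0.9,-10.5,0,0,0,-0.36,0.75],[1.2,-14,0,0,0,-0.48,0.75],[1.5,-17.5,0,0,0,-0.6,0.75],[1.8,-21,0,0,0,-0.72,0.75],[2,-24.2,1,0,0,-0.84,0.75],[2,-24.2,3,0,0,-0.96,0.75],[2,-24.2,3.4,0,0,-1.08,0.75],[2,-24.2,3.4,0,0,-1.2,0.75],[2,-24.2,3.4,0,0,-1.32,0.75],[2,-24.2,3.4,0,0,-1.44,0.75],[2,-24.2,3.4,0,0,-1.477,0.75],[2,-24.2,3.4,0,0,-1.477,0.75],[2,-24.2,3.4,0,0,-1.477,0.75],[2,-24.2,3.4,0,0,-1.477,0.75]]}}

```text
t: 14.83
position: [0.4248, 0.1584, 0.0904]
orientation: [0.0, 0.034, 0.999, 0.0]
force: [-0.5, 0.5, -0.4]
opening: 0.0641
grasp_force: 0.0
```

```bash
cat >> h.py <<'E'
def wristrect(mask,z,lo):
    p=eyes.camera_params("wrist"); return rect(p,mask,z,minarea=lo)
E
python3 -c "
from h import *
im,p=snap('wrist','w7'); print(rect(p,sub(im.min(-1)>185,150,500,100,400),.011,minarea=800)); 
g=im.astype(int);print(g[::60,320].tolist())
go(.4228,.159,-.031,3.075)"
```

```text
[(array([0.4229, 0.1591], dtype=float32), np.float32(0.0752), np.float32(0.0435), 3.05, array([320., 216.]))]
[[0, 233, 210], [157, 159, 146], [162, 158, 146], [241, 233, 212], [237, 230, 204], [164, 162, 148], [107, 104, 96], [26, 49, 81]]
d [ 0.21  0.05 12.15] turn [-0.     0.    -0.001] yaw0 3.074 q6 0.28 q6 new 0.43
```

View pics/w7.png

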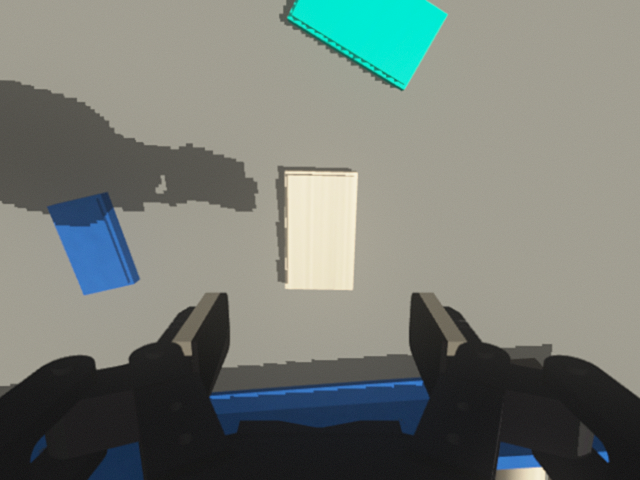

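The steel plate is at (320,230), in line between the fingers; the automatic fit agrees at (0.4229, 0.1591).

{"fn": "arm_command", "kwargs": {"deltas": [[0.2,0.05,3.5,0,0,0,0.75],[0.2,0.05,7,0,0,0,0.75],[0.2,0.05,9.5,0,0,0,0.75],[0.2,0.05,11,0,0,0,0.75],[0.2,0.05,12,0,0,0,0.75],[0.2,0.05,12.1,0,0,0,0.75],[0.2,0.05,12.1,0,0,0,0.75],[0.2,0.05,12.1,0,0,0,0.75]]}}

```text
t: 15.55
position: [0.4242, 0.1593, -0.0292]
orientation: [0.001, 0.033, 0.999, 0.0]
force: [-0.5, -0.5, 0.3]
opening: 0.0638
grasp_force: 0.0
```

{"fn": "arm_command", "kwargs": {"deltas": [[0,0,0,0,0,0,0.6],[0,0,0,0,0,0,0.4],[0,0,0,0,0,0,0.4],[0,0,0,0,0,0,0.4],[0,0,0,0,0,0,0.4]]}}

```text
t: 15.97
position: [0.4248, 0.1592, -0.0283]
orientation: [0.002, 0.033, 0.999, 0.0]
force: [0.1, -0.7, 6.1]
opening: 0.0418
grasp_force: 60.9
```

```bash
python3 -c "
from h import *
go(.667,.145,.12,1.598)"
```

```text
d [-24.32   0.22 -14.74] turn [0.003 0.003 1.477] yaw0 3.075 q6 0.28 q6 new 1.76
```

{"fn": "arm_command", "kwargs": {"deltas": [[0,0,-2,0,0,0,0.4],[0,0,-5,0,0,0,0.4],[0,0,-9,0,0,0,0.4],[0,0,-12,0,0,0,0.4],[-2,0,-15,0,0,0.13,0.4],[-5,0,-15,0,0,0.25,0.4],[-8,0,-15,0,0,0.37,0.4],[-11,0,-15,0,0,0.49,0.4],[-14,0,-15,0,0,0.61,0.4],[-17,0,-15,0,0,0.73,0.4],[-20,0.1,-15,0,0,0.85,0.4],[-22,0.2,-15,0,0,0.97,0.4],[-24,0.2,-15,0,0,1.09,0.4],[-24.2,0.4,-15,0,0,1.21,0.4],[-24.2,0.4,-15,0,0,1.33,0.4],[-24.2,0.4,-15,0,0,1.45,0.4],[-24.2,0.4,-15,0,0,1.477,0.4],[-24.2,0.4,-15,0,0,1.477,0.4],[-24.2,0.4,-15,0,0,1.477,0.4],[-24.2,0.4,-15,0,0,1.477,0.4]]}}

```text
t: 17.63
position: [0.6643, 0.1468, 0.1189]
orientation: [-0.0, 0.697, 0.717, -0.0]
force: [0.5, 0.5, -3.1]
opening: 0.0417
grasp_force: 62.2
```

```bash
python3 -c "
from h import *
s=telemetry.get_state();print(s['position'],s['force'],s['opening'],s['grasp_force'])
im,p=snap('wrist','w8')
go(.667,.145,.06,1.598)"
```

```text
[0.6642736  0.14683891 0.11887008] [ 0.48669468  0.53988062 -3.06089777] 0.04169140256517152 62.157654762268066
d [-0.19  0.26  5.91] turn [-0.001  0.     0.   ] yaw0 1.598 q6 1.66 q6 new 1.76
```

View pics/w8.png

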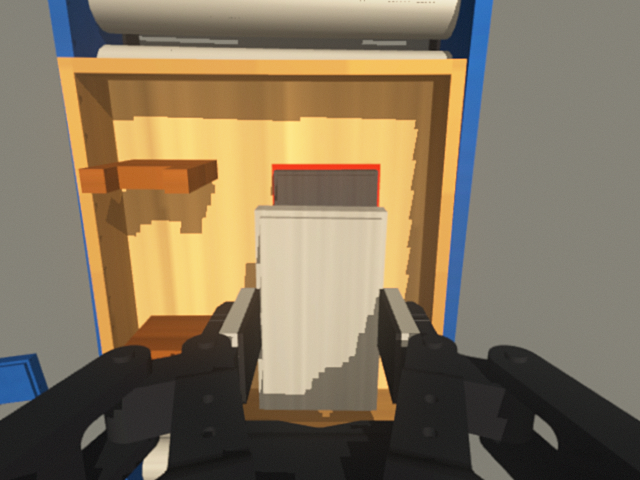

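```bash
python3 -c "
from h import *
p=eyes.camera_params('wrist')
q=w(p,[(257,208),(386,208),(378,410),(258,410)],.156);print(q.round(4),q.mean(0),telemetry.get_state()['position'],[np.linalg.norm(q[i]-q[i-1]).round(4) for i in range(4)])"
```

```text
[[0.6421 0.1853 0.156 ]
 [0.685  0.1865 0.156 ]
 [0.6872 0.1089 0.156 ]
 [0.6418 0.1076 0.156 ]] [0.66402834 0.14705585 0.156     ] [0.66437338 0.14684018 0.11908934] [np.float64(0.0777), np.float64(0.0429), np.float64(0.0776), np.float64(0.0454)]
```

{"fn": "arm_command", "kwargs": {"deltas": [[-0.2,0.25,2,0,0,0,0.4],[-0.2,0.25,4,0,0,0,0.4],[-0.2,0.25,5.5,0,0,0,0.4],[-0.2,0.25,6.2,0,0,0,0.4],[-0.2,0.25,6.2,0,0,0,0.4],[-0.2,0.25,6.2,0,0,0,0.4],[-0.2,0.25,6.2,0,0,0,0.4]]}}

```text
t: 18.27
position: [0.6681, 0.145, 0.0591]
orientation: [0.001, 0.697, 0.717, 0.001]
force: [0.6, -0.3, -2.5]
opening: 0.0417
grasp_force: 62.2
```

{"fn": "arm_command", "kwargs": {"deltas": [[0,0,0.2,0,0,0,0.4],[0,0,0.3,0,0,0,0.4],[0,0,0.3,0,0,0,0.4]]}}

```text
t: 18.52
position: [0.6676, 0.145, 0.0552]
orientation: [0.0, 0.697, 0.717, 0.0]
force: [-0.5, 0.4, -3.4]
opening: 0.0419
grasp_force: 62.2
```

{"fn": "arm_command", "kwargs": {"deltas": [[0,0,0.15,0,0,0,0.4],[0,0,0.15,0,0,0,0.4],[0,0,0.15,0,0,0,0.4]]}}

```text
t: 18.77
position: [0.6671, 0.1449, 0.0528]
orientation: [-0.0, 0.697, 0.717, -0.0]
force: [0.3, -0.6, -2.7]
opening: 0.0414
grasp_force: 62.2
```

{"fn": "arm_command", "kwargs": {"deltas": [[0,0,0.15,0,0,0,0.4],[0,0,0.2,0,0,0,0.4],[0,0,0.2,0,0,0,0.4]]}}

```text
t: 19.02
position: [0.6669, 0.1448, 0.0506]
orientation: [-0.0, 0.698, 0.717, -0.0]
force: [-0.0, -0.3, -3.6]
opening: 0.0419
grasp_force: 62.2
```

{"fn": "arm_command", "kwargs": {"deltas": [[0,0,0.15,0,0,0,0.4],[0,0,0.15,0,0,0,0.4],[0,0,0.15,0,0,0,0.4]]}}

```text
t: 19.27
position: [0.6673, 0.1449, 0.0498]
orientation: [0.0, 0.697, 0.717, 0.0]
force: [0.0, 0.3, -1.7]
opening: 0.0422
grasp_force: 62.3
```

{"fn": "arm_command", "kwargs": {"deltas": [[0,0,0.1,0,0,0,0.4],[0,0,0.1,0,0,0,0.4]]}}

```text
t: 19.43
position: [0.6673, 0.145, 0.0497]
orientation: [0.0, 0.697, 0.717, 0.0]
force: [-2.5, -0.4, 2.4]
opening: 0.042
grasp_force: 62.8
```

{"fn": "arm_command", "kwargs": {"deltas": [[0,0,-0.1,0,0,0,0.4],[0,0,-0.1,0,0,0,0.55],[0,0,-0.1,0,0,0,0.7],[0,0,-0.1,0,0,0,0.7],[0,0,-0.1,0,0,0,0.7],[0,0,-2,0,0,0,0.7],[0,0,-4,0,0,0,0.7],[0,0,-5,0,0,0,0.5],[0,0,-5,0,0,0,0.3],[0,0,-5,0,0,0,0],[0,0,-5,0,0,0,0],[0,0,-5,0,0,0,0],[0,0,-5,0,0,0,0],[0,0,-3,0,0,0,0],[0,0,-1.4,0,0,0,0],[0,0,-1.4,0,0,0,0],[0,0,-1.4,0,0,0,0]]}}

```text
t: 20.85
position: [0.6664, 0.1448, 0.0614]
orientation: [-0.001, 0.698, 0.717, -0.001]
force: [0.4, 0.0, -0.7]
opening: -0.0002
grasp_force: 0.0
```

{"fn": "arm_command", "kwargs": {"deltas": [[0,0,0.15,0,0,0,0],[0,0,0.3,0,0,0,0],[0,0,0.3,0,0,0,0]]}}

```text
t: 21.1
position: [0.667, 0.1449, 0.0596]
orientation: [-0.0, 0.697, 0.717, -0.0]
force: [-1.0, 0.6, 1.5]
opening: 0.0
grasp_force: 0.8
```

{"fn": "arm_command", "kwargs": {"deltas": [[0,0,0.2,0,0,0,0],[0,0,0.25,0,0,0,0],[0,0,0.25,0,0,0,0]]}}

```text
t: 21.35
position: [0.6672, 0.1449, 0.0596]
orientation: [0.0, 0.697, 0.717, 0.0]
force: [-3.0, -0.6, 8.6]
opening: 0.0
grasp_force: 4.3
```

{"fn": "arm_command", "kwargs": {"deltas": [[0,0,0.1,0,0,0,0],[0,0,0.1,0,0,0,0],[0,0,-2,0,0,0,0],[0,0,-5,0,0,0,0],[0,0,-7,0,0,0,0]]}}

```text
t: 21.77
position: [0.6671, 0.1449, 0.1284]
orientation: [0.0, 0.697, 0.717, 0.0]
force: [0.7, 0.8, 1.4]
opening: 0.0001
grasp_force: 0.0
```

```bash
python3 -c "
from h import *
im,p=snap('top');H=hsv(im); h,s,v=H[...,0],H[...,1],H[...,2]
print('blue',rect(p,sub((s>120)&(h>100)&(h<125),250,480,235,400),.010))
go(.4219,.0143,.09,.147+np.pi)"
```

```text
blue [(array([0.4219, 0.0142], dtype=float32), np.float32(0.0593), np.float32(0.0335), 0.161, array([327., 264.]))]
d [-12.42 -25.18   4.16] turn [ 0.007  0.007 -1.691] yaw0 1.598 q6 1.66 q6 new -0.11
```

{"fn": "arm_command", "kwargs": {"deltas": [[-1.5,-3,0,0,0,-0.12,0.65],[-3,-6,0,0,0,-0.24,0.65],[-4.5,-9,0,0,0,-0.36,0.65],[-6,-12,0,0,0,-0.48,0.65],[-8,-16,0,0,0,-0.6,0.65],[-10,-20,0,0,0,-0.72,0.65],[-12,-24,1,0,0,-0.84,0.65],[-12.4,-25.2,3,0,0,-0.96,0.65],[-12.4,-25.2,4.2,0,0,-1.08,0.65],[-12.4,-25.2,4.2,0,0,-1.2,0.65],[-12.4,-25.2,4.2,0,0,-1.32,0.65],[-12.4,-25.2,4.2,0,0,-1.44,0.65],[-12.4,-25.2,4.2,0,0,-1.56,0.65],[-12.4,-25.2,4.2,0,0,-1.69,0.65],[-12.4,-25.2,4.2,0,0,-1.69,0.65],[-12.4,-25.2,4.2,0,0,-1.69,0.65],[-12.4,-25.2,4.2,0,0,-1.69,0.65],[-12.4,-25.2,4.2,0,0,-1.69,0.65]]}}

```text
t: 23.32
position: [0.4185, 0.0142, 0.0848]
orientation: [-0.0, -0.072, 0.997, 0.0]
force: [0.3, 0.6, 0.4]
opening: 0.0554
grasp_force: 0.0
```

```bash
python3 -c "
from h import *
s0=telemetry.get_state();print(s0['position'])
im,p=snap('wrist','w9');H=hsv(im); h,s,v=H[...,0],H[...,1],H[...,2]
r=rect(p,sub((s>120)&(h>95)&(h<125),150,500,100,330),.010,minarea=500);print(r)
if r: go(*r[0][0],-.029,(r[0][3]+1)%np.pi-1+np.pi)"
```

```text
[0.41853486 0.01415302 0.0848155 ]
[(array([0.4217, 0.0149], dtype=float32), np.float32(0.0606), np.float32(0.0336), 0.172, array([320., 241.]))]
d [-0.32  0.03 11.39] turn [ 0.    -0.    -0.027] yaw0 -2.997 q6 -0.27 q6 new -0.14
```

{"fn": "arm_command", "kwargs": {"deltas": [[-0.3,0,3.5,0,0,-0.027,0.65],[-0.3,0,7,0,0,-0.027,0.65],[-0.3,0,9.5,0,0,-0.027,0.65],[-0.3,0,11,0,0,-0.027,0.65],[-0.3,0,11.4,0,0,-0.027,0.65],[-0.3,0,11.4,0,0,-0.027,0.65],[-0.3,0,11.4,0,0,-0.027,0.65]]}}

```text
t: 23.95
position: [0.4222, 0.0145, -0.0282]
orientation: [0.001, -0.086, 0.996, -0.0]
force: [0.9, 0.2, -0.1]
opening: 0.0557
grasp_force: 0.0
```

{"fn": "arm_command", "kwargs": {"deltas": [[0,0,0,0,0,0,0.5],[0,0,0,0,0,0,0.3],[0,0,0,0,0,0,0.3],[0,0,0,0,0,0,0.3],[0,0,0,0,0,0,0.3]]}}

```text
t: 24.37
position: [0.4236, 0.0145, -0.0268]
orientation: [0.002, -0.086, 0.996, -0.0]
force: [-1.9, 0.8, 5.7]
opening: 0.0316
grasp_force: 59.5
```

```bash
python3 -c "
from h import *
go(.667,.145,.12,1.598)"
```

```text
d [-26.29   8.65 -14.59] turn [0.003 0.004 1.717] yaw0 -2.968 q6 -0.3 q6 new 1.76
```

{"fn": "arm_command", "kwargs": {"deltas": [[0,0,-2,0,0,0,0.3],[0,0,-5,0,0,0,0.3],[0,0,-9,0,0,0,0.3],[0,0,-12,0,0,0,0.3],[-2,1,-14.6,0,0,0.12,0.3],[-5,2,-14.6,0,0,0.24,0.3],[-8,3,-14.6,0,0,0.36,0.3],[-11,4,-14.6,0,0,0.48,0.3],[-14,5,-14.6,0,0,0.6,0.3],[-17,6,-14.6,0,0,0.72,0.3],[-20,7,-14.6,0,0,0.84,0.3],[-23,8,-14.6,0,0,0.96,0.3],[-25,8.6,-14.6,0,0,1.08,0.3],[-26.2,8.6,-14.6,0,0,1.2,0.3],[-26.2,8.6,-14.6,0,0,1.32,0.3],[-26.2,8.6,-14.6,0,0,1.44,0.3],[-26.2,8.6,-14.6,0,0,1.56,0.3],[-26.2,8.6,-14.6,0,0,1.68,0.3],[-26.2,8.6,-14.6,0,0,1.717,0.3],[-26.2,8.6,-14.6,0,0,1.717,0.3]]}}

```text
t: 26.03
position: [0.6647, 0.1444, 0.1164]
orientation: [-0.0, 0.698, 0.716, -0.0]
force: [-0.1, -0.7, -2.2]
opening: 0.0317
grasp_force: 60.3
```

{"fn": "arm_command", "kwargs": {"deltas": [[0,0,0,0,0,0,0.3],[0,0,0,0,0,0,0.3],[0,0,0,0,0,0,0.3]]}}

```text
t: 26.28
position: [0.6648, 0.1444, 0.1168]
orientation: [-0.0, 0.697, 0.717, -0.0]
force: [-0.2, 0.5, -2.2]
opening: 0.0313
grasp_force: 60.3
```

```bash
python3 -c "
from h import *
s0=telemetry.get_state();P=s0['position'];print(P,s0['grasp_force'])
im,p=snap('wrist','w10');H=hsv(im); h,s,v=H[...,0],H[...,1],H[...,2]
print(rect(p,sub((s>110)&(h>95)&(h<125),190,450,180,420),P[2]+.036,minarea=1000))
go(.667,.145,.068,1.598)"
```

```text
[0.66475318 0.14440953 0.11682276] 60.264426469802856
[(array([0.664 , 0.1451], dtype=float32), np.float32(0.0612), np.float32(0.0343), 1.599, array([318., 302.]))]
d [0.05 0.23 4.89] turn [-0.  0.  0.] yaw0 1.598 q6 1.66 q6 new 1.76
```

{"fn": "arm_command", "kwargs": {"deltas": [[0,0.25,2,0,0,0,0.3],[0,0.25,3.5,0,0,0,0.3],[0,0.25,4.7,0,0,0,0.3],[0,0.25,4.7,0,0,0,0.3],[0,0.25,4.7,0,0,0,0.3],[0,0.25,4.8,0,0,0,0.3]]}}

```text
t: 26.83
position: [0.6678, 0.1446, 0.07]
orientation: [0.0, 0.697, 0.717, 0.001]
force: [0.7, -0.1, -1.9]
opening: 0.0315
grasp_force: 60.3
```

{"fn": "arm_command", "kwargs": {"deltas": [[0,0,0.2,0,0,0,0.3],[0,0,0.3,0,0,0,0.3],[0,0,0.3,0,0,0,0.3]]}}

```text
t: 27.08
position: [0.6677, 0.1446, 0.0666]
orientation: [0.0, 0.697, 0.717, 0.0]
force: [-0.5, 1.0, -2.5]
opening: 0.0318
grasp_force: 60.3
```

{"fn": "arm_command", "kwargs": {"deltas": [[0,0,0.15,0,0,0,0.3],[0,0,0.2,0,0,0,0.3],[0,0,0.2,0,0,0,0.3]]}}

```text
t: 27.33
position: [0.6673, 0.1445, 0.0638]
orientation: [-0.0, 0.697, 0.717, -0.0]
force: [-0.8, -0.1, -2.3]
opening: 0.0316
grasp_force: 60.3
```

{"fn": "arm_command", "kwargs": {"deltas": [[0,0,0.15,0,0,0,0.3],[0,0,0.15,0,0,0,0.3],[0,0,0.15,0,0,0,0.3]]}}

```text
t: 27.58
position: [0.6675, 0.1446, 0.0633]
orientation: [0.0, 0.697, 0.717, 0.0]
force: [-1.8, -0.2, 2.0]
opening: 0.0314
grasp_force: 60.7
```

{"fn": "arm_command", "kwargs": {"deltas": [[0,0,0.12,0,0,0,0.3],[0,0,0.12,0,0,0,0.3],[0,0,0.12,0,0,0,0.3]]}}

```text
t: 27.83
position: [0.6675, 0.1446, 0.0633]
orientation: [0.0, 0.697, 0.717, 0.001]
force: [-3.4, -1.1, 5.6]
opening: 0.0314
grasp_force: 61.2
```

{"fn": "arm_command", "kwargs": {"deltas": [[0,0,-0.15,0,0,0,0.3],[0,0,-0.15,0,0,0,0.45],[0,0,-0.15,0,0,0,0.6],[0,0,-0.15,0,0,0,0.6],[0,0,-0.15,0,0,0,0.6],[0,0,-2,0,0,0,0.6],[0,0,-4,0,0,0,0.6],[0,0,-5,0,0,0,0.4],[0,0,-5,0,0,0,0.2],[0,0,-5,0,0,0,0],[0,0,-5,0,0,0,0],[0,0,-5,0,0,0,0],[0,0,-3,0,0,0,0],[0,0,-1.3,0,0,0,0],[0,0,-1.3,0,0,0,0],[0,0,-1.3,0,0,0,0]]}}

```text
t: 29.17
position: [0.6665, 0.1444, 0.073]
orientation: [-0.001, 0.698, 0.717, -0.001]
force: [-0.7, -0.3, -0.5]
opening: -0.0001
grasp_force: 0.0
```

{"fn": "arm_command", "kwargs": {"deltas": [[0,0,0.15,0,0,0,0],[0,0,0.3,0,0,0,0],[0,0,0.3,0,0,0,0]]}}

```text
t: 29.42
position: [0.6669, 0.1444, 0.0716]
orientation: [-0.0, 0.697, 0.717, -0.0]
force: [-0.9, 0.5, 3.4]
opening: -0.0
grasp_force: 1.8
```

{"fn": "arm_command", "kwargs": {"deltas": [[0,0,0.2,0,0,0,0],[0,0,0.25,0,0,0,0],[0,0,0.25,0,0,0,0]]}}

```text
t: 29.67
position: [0.667, 0.1445, 0.0716]
orientation: [0.0, 0.697, 0.717, 0.0]
force: [-5.1, -0.9, 9.3]
opening: 0.0003
grasp_force: 5.2
```

{"fn": "arm_command", "kwargs": {"deltas": [[0,0,0.1,0,0,0,0],[0,0,0.1,0,0,0,0],[0,0,-2,0,0,0,0],[0,0,-5,0,0,0,0],[0,0,-6,0,0,0,0.5],[0,0,-6,0,0,0,0.5]]}}

```text
t: 30.17
position: [0.6699, 0.1448, 0.1329]
orientation: [0.002, 0.697, 0.717, 0.003]
force: [0.9, -0.0, 0.7]
opening: 0.0235
grasp_force: 0.0
```

```bash
python3 -c "
from h import *
im,p=snap('top','t1');H=hsv(im); h,s,v=H[...,0],H[...,1],H[...,2]
print('bar',rect(p,sub(v>125,465,560,160,300),.010))
print('blue',rect(p,sub((s>110)&(h>100)&(h<125),250,300,150,200),.101))
go(.536,-.457,.12,.102+np.pi)"
```

```text
bar [(array([ 0.5016, -0.4608], dtype=float32), np.float32(0.1495), np.float32(0.0172), 0.094, array([505., 231.]))]
blue []
d [-59.79 -14.91   0.95] turn [ 0.003  0.003 -1.646] yaw0 1.598 q6 1.66 q6 new -0.81
```

{"fn": "arm_command", "kwargs": {"deltas": [[-4,-1,0,0,0,-0.1,0.5],[-8,-2,0,0,0,-0.2,0.5],[-12,-3,0,0,0,-0.3,0.5],[-16,-4,0,0,0,-0.4,0.5],[-20,-5,0,0,0,-0.5,0.5],[-24,-6,0,0,0,-0.6,0.5],[-28,-7,0,0,0,-0.7,0.5],[-32,-8,0,0,0,-0.8,0.5],[-36,-9,0,0,0,-0.9,0.5],[-40,-10,0,0,0,-1.0,0.5],[-44,-11,0,0,0,-1.1,0.5],[-48,-12,0,0,0,-1.2,0.5],[-52,-13,0,0,0,-1.3,0.5],[-56,-14,0,0,0,-1.4,0.5],[-59.8,-14.9,0,0,0,-1.5,0.5],[-59.8,-14.9,0.9,0,0,-1.6,0.5],[-59.8,-14.9,0.9,0,0,-1.64,0.5],[-59.8,-14.9,0.9,0,0,-1.64,0.5],[-59.8,-14.9,0.9,0,0,-1.64,0.5],[-59.8,-14.9,0.9,0,0,-1.64,0.5]]}}

```text
t: 31.88
position: [0.5344, -0.4565, 0.1185]
orientation: [-0.001, -0.048, 0.999, 0.001]
force: [0.3, -0.3, 0.5]
opening: 0.0429
grasp_force: 0.0
```

```bash
python3 -c "
from h import *
s0=telemetry.get_state();print(s0['position'])
im,p=snap('wrist','w11')
print(rect(p,sub(im.min(-1)>185,200,440,0,420),.011,minarea=800))
go(.536,-.457,.06,.098+np.pi)"
```

```text
[ 0.53438096 -0.45647953  0.11851536]
[(array([ 0.5015, -0.4601], dtype=float32), np.float32(0.1496), np.float32(0.0148), 0.102, array([318., 168.]))]
d [-0.13 -0.07  5.92] turn [ 0.001 -0.    -0.002] yaw0 -3.045 q6 -0.9 q6 new -0.8
```

View pics/w11.png

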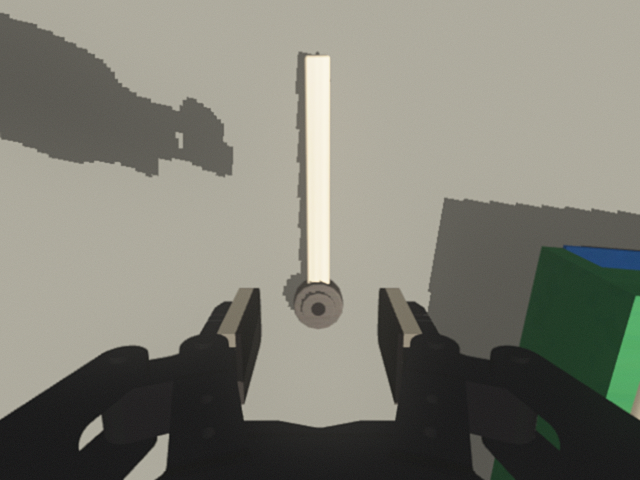

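The header lies in line between the fingers: tail end at (317,55), head centre at (318,309).

```bash
python3 -c "
from h import *
p=eyes.camera_params('wrist')
h=w(p,[(318.5,309)],.019)[0];t=w(p,[(317,55)],.012)[0];print(h,t,np.hypot(*(h-t)[:2]))
u=(h-t)[:2];u/=np.hypot(*u);a=(t[:2]+.109*u+h[:2]-.058*u)/2;yw=np.arctan2(u[1],u[0]);print(a,yw)
go(*a,-.028,yw+np.pi)"
```

```text
[ 0.59376625 -0.45098967  0.019     ] [ 0.42694568 -0.46798935  0.012     ] 0.1676845069403443
[ 0.53572458 -0.45690434] 0.10155342908471578
d [-0.11 -0.06 14.72] turn [ 0.001 -0.    -0.005] yaw0 -3.045 q6 -0.9 q6 new -0.81
```

{"fn": "arm_command", "kwargs": {"deltas": [[-0.1,-0.05,3.5,0,0,0,0.5],[-0.1,-0.05,7,0,0,0,0.5],[-0.1,-0.05,10.5,0,0,0,0.5],[-0.1,-0.05,13,0,0,0,0.5],[-0.1,-0.05,14.2,0,0,0,0.5],[-0.1,-0.05,14.6,0,0,0,0.5],[-0.1,-0.05,14.6,0,0,0,0.5],[-0.1,-0.05,14.6,0,0,0,0.5]]}}

```text
t: 32.6
position: [0.5369, -0.4587, -0.0239]
orientation: [0.001, -0.048, 0.999, -0.001]
force: [0.6, 0.8, 0.0]
opening: 0.0429
grasp_force: 0.0
```

{"fn": "arm_command", "kwargs": {"deltas": [[0,0,0,0,0,0,0.35],[0,0,0,0,0,0,0.2],[0,0,0,0,0,0,0.1],[0,0,0,0,0,0,0.1],[0,0,0,0,0,0,0.1],[0,0,0,0,0,0,0.1]]}}

```text
t: 33.1
position: [0.5372, -0.4586, -0.0229]
orientation: [0.002, -0.048, 0.999, -0.001]
force: [0.0, 2.4, 5.8]
opening: 0.0135
grasp_force: 58.7
```

```bash
python3 -c "
from h import *
go(.587,.127,.14,1.598)"
```

```text
d [-10.65  57.76 -16.41] turn [1.00e-03 5.00e-03 1.64e+00] yaw0 -3.045 q6 -0.9 q6 new 1.76
```

{"fn": "arm_command", "kwargs": {"deltas": [[0,0,-2,0,0,0,0.1],[0,0,-5,0,0,0,0.1],[0,0,-9,0,0,0,0.1],[0,0,-13,0,0,0,0.1],[0,2,-16.4,0,0,0,0.1],[0,6,-16.4,0,0,0.12,0.1],[0,10,-16.4,0,0,0.24,0.1],[-1,14,-16.4,0,0,0.36,0.1],[-2,18,-16.4,0,0,0.48,0.1],[-3,22,-16.4,0,0,0.6,0.1],[-4,26,-16.4,0,0,0.72,0.1],[-5,30,-16.4,0,0,0.84,0.1],[-6,34,-16.4,0,0,0.96,0.1],[-7,38,-16.4,0,0,1.08,0.1],[-8,42,-16.4,0,0,1.2,0.1],[-9,46,-16.4,0,0,1.32,0.1],[-10,50,-16.4,0,0,1.44,0.1],[-10.6,54,-16.4,0,0,1.56,0.1],[-10.6,57.8,-16.4,0,0,1.64,0.1],[-10.6,57.8,-16.4,0,0,1.64,0.1]]}}

```text
t: 34.77
position: [0.5844, 0.1339, 0.137]
orientation: [-0.002, 0.697, 0.717, 0.001]
force: [0.8, -0.7, -4.6]
opening: 0.0137
grasp_force: 59.4
```

```bash
python3 -c "
from h import *
go(.587,.127,.14,1.598)"
```

```text
d [-0.7   0.24 -0.3 ] turn [-0.001 -0.004  0.002] yaw0 1.6 q6 1.65 q6 new 1.76
```

{"fn": "arm_command", "kwargs": {"deltas": [[-0.5,0.2,0,0,0,0,0.1],[-0.5,0.2,0,0,0,0,0.1],[-0.5,0.2,0,0,0,0,0.1],[-0.5,0.2,0,0,0,0,0.1]]}}

```text
t: 35.1
position: [0.5876, 0.1215, 0.1375]
orientation: [-0.0, 0.698, 0.716, -0.0]
force: [-0.1, -0.4, -3.5]
opening: 0.0135
grasp_force: 59.4
```

```bash
python3 -c "
from h import *
go(.587,.127,.12,1.598)
s=telemetry.get_state();print(s['position'])
im,p=snap('wrist','w12')"
```

```text
d [ 0.55 -0.05  1.75] turn [-0.001  0.    -0.002] yaw0 1.596 q6 1.64 q6 new 1.76
[0.58764979 0.12150265 0.13746941]
```

View pics/w12.png

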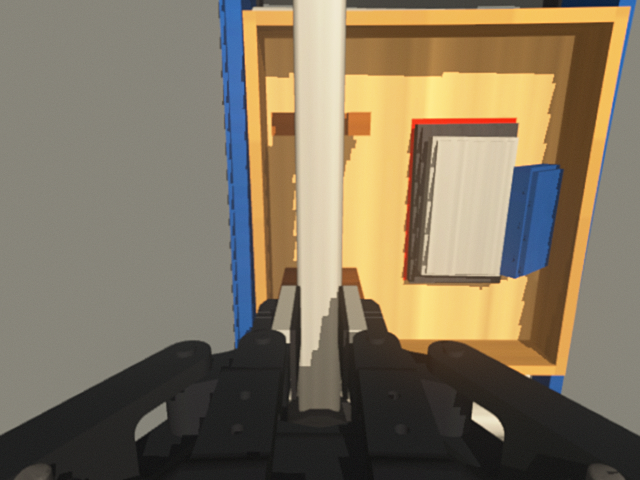

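The wrist view shows the steel and dark plates still on the pad near (470,205). The blue plate has come off the stack and leans at (535,220) against the +x wall. I must put it back before the header goes in, so I'll park the header on the clear slate.

{"fn": "arm_command", "kwargs": {"deltas": [[0,-4,0,0,0,0,0.1],[0,-8,0,0,0,0,0.1],[0,-12,0,0,0,0,0.1],[0,-15.5,0,0,0,0,0.1],[0,-15.5,0,0,0,0,0.1],[0,-15.5,3,0,0,0,0.1],[0,-15.5,7,0,0,0,0.1],[0,-15.5,11,0,0,0,0.1],[0,-15.5,14,0,0,0,0.1],[0,-15.5,15.3,0,0,0,0.1],[0,-15.5,15.3,0,0,0,0.1],[0,-15.5,15.3,0,0,0,0.1],[0,-15.5,15.3,0,0,0,0.1]]}}

```text
t: 36.23
position: [0.4347, 0.1184, -0.0134]
orientation: [0.001, 0.698, 0.716, 0.001]
force: [-0.3, -0.3, -3.0]
opening: 0.0133
grasp_force: 59.9
```

{"fn": "arm_command", "kwargs": {"deltas": [[0,0,0.15,0,0,0,0.1],[0,0,0.3,0,0,0,0.1],[0,0,0.3,0,0,0,0.1]]}}

```text
t: 36.48
position: [0.434, 0.1188, -0.0171]
orientation: [0.001, 0.698, 0.717, 0.001]
force: [-0.4, 0.8, -3.4]
opening: 0.0131
grasp_force: 59.9
```

{"fn": "arm_command", "kwargs": {"deltas": [[0,0,0.2,0,0,0,0.1],[0,0,0.4,0,0,0,0.1],[0,0,0.4,0,0,0,0.1]]}}

```text
t: 36.73
position: [0.4324, 0.1187, -0.0226]
orientation: [-0.0, 0.697, 0.717, -0.0]
force: [-0.5, 0.5, -3.4]
opening: 0.0134
grasp_force: 59.8
```

{"fn": "arm_command", "kwargs": {"deltas": [[0,0,0.15,0,0,0,0.1],[0,0,0.2,0,0,0,0.1],[0,0,0.2,0,0,0,0.1]]}}

```text
t: 36.98
position: [0.4326, 0.1187, -0.023]
orientation: [-0.0, 0.697, 0.717, -0.0]
force: [-4.6, 0.4, 5.3]
opening: 0.0131
grasp_force: 60.9
```

{"fn": "arm_command", "kwargs": {"deltas": [[0,0,-0.1,0,0,0,0.1],[0,0,-0.1,0,0,0,0.4],[0,0,-0.1,0,0,0,0.5],[0,0,-0.1,0,0,0,0.5],[0,0,-3,0,0,0,0.5],[0,0,-7,0,0,0,0.5],[0,0,-11,0,0,0,0.5],[0,0,-15,0,0,0,0.5],[-1,2,-18,0,0,0,0.5],[-1,6,-18,0,0,0,0.5],[-2,10,-18,0,0,0,0.5],[-3,14,-18,0,0,0,0.5],[-3,18,-18,0,0,0,0.5],[-3,22,-18,0,0,0,0.5],[-3,23,-18,0,0,0,0.5],[-3,23,-18,0,0,0,0.5],[-3,23,-18,0,0,0,0.5],[-3,23,-18,0,0,0,0.5]]}}

```text
t: 38.48
position: [0.6628, 0.095, 0.1564]
orientation: [-0.0, 0.697, 0.717, 0.0]
force: [-0.7, -0.3, -0.3]
opening: 0.0428
grasp_force: 0.0
```

```bash
python3 -c "
from h import *
s=telemetry.get_state();print(s['position'])
im,p=snap('wrist');t,pt=snap('scene')
crop=t[200:380,330:520]
a=cv2.resize(crop,(507,480),interpolation=cv2.INTER_CUBIC)
b=cv2.resize(im[:,130:],(510,480))
o=np.hstack([b,a]); o=cv2.resize(o,(800,378)); cv2.imwrite('pics/w13.png',o[...,::-1]); cv2.imwrite('pics/w13full.png',im[...,::-1])"
```

```text
[0.66281374 0.09503256 0.15638264]
```

View pics/w13.png

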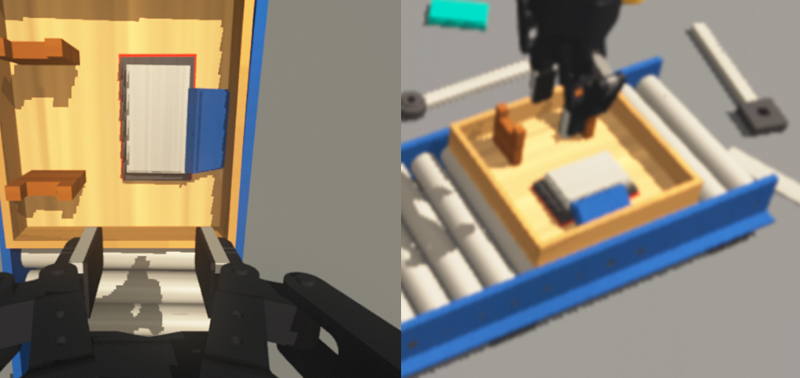

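The blue plate leans on the stack's +x side, between stack and wall, long edge parallel to tray y. I'll measure it in 3D from two views, and check whether plate3 was shifted.

```bash
python3 -c "
from h import *
im,p=snap('wrist'); sc,ps=snap('scene')
def poly(I,x0,x1,y0,y1,n):
    H=hsv(I); m=sub(((H[...,1]>110)&(H[...,0]>98)&(H[...,0]<125)).astype(np.uint8),x0,x1,y0,y1)
    cs=cv2.findContours(m,cv2.RETR_EXTERNAL,cv2.CHAIN_APPROX_NONE)[0]
    c=max(cs,key=cv2.contourArea); print(n,cv2.contourArea(c),cv2.approxPolyDP(c,3 if n=='w' else 1.5,True)[:,0].tolist())
poly(im,360,432,100,225,'w'); poly(sc,395,450,275,312,'s')
print('steel',rect(p,sub((im.min(-1)>150),270,390,60,225),.090,minarea=1500))
H=hsv(im);print('red+dark+all', rect(p,sub(((H[...,1]>180)&((H[...,0]<6)|(H[...,0]>174))).astype(np.uint8),270,400,50,240),.066,minarea=20))
a=cv2.resize(im[50:240,270:440],(510,570),interpolation=cv2.INTER_CUBIC)
b=cv2.resize(sc[270:320,390:455],(290,223),interpolation=cv2.INTER_CUBIC)
o=np.zeros((570,800,3),np.uint8);o[:,:510]=a;o[:223,510:]=b;cv2.imwrite('pics/c1.png',o[...,::-1])
np.savez('cam13.npz',T=p['camera_from_world'],K=p['camera_matrix'])
"
```

```text
w 4891.0 [[371, 113], [366, 216], [368, 211], [375, 219], [410, 212], [420, 118], [415, 114]]
s 240.5 [[436, 289], [434, 288], [411, 297], [412, 303], [417, 305], [436, 297]]
steel [(array([0.6664, 0.1457], dtype=float32), np.float32(0.0749), np.float32(0.0435), 1.575, array([328., 150.]))]
red+dark+all [(array([0.6663, 0.1818], dtype=float32), np.float32(0.057), np.float32(0.0213), 0.025, array([341.,  76.]))]
```

View pics/c1.png

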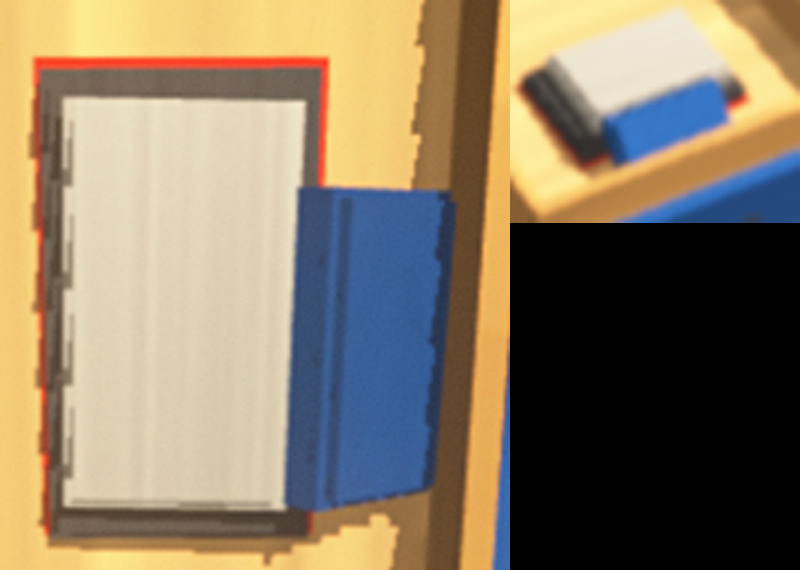

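```bash
python3 -c "
from h import *
p=eyes.camera_params('wrist')
print('upper',w(p,[(371,113),(366.5,216)],.098)[:,:2]);print('mid ridge',w(p,[(383,114),(378,219)],.105)[:,:2]);print('lower',w(p,[(420,118),(412,212)],.073)[:,:2])
print('wall inner',w(p,[(424,60),(423,120)],.067)[:,:2], np.linalg.inv(p['camera_from_world'])[:3,3])
go(.702,.145,.1,np.pi+.02)"
```

```text
upper [[0.68797567 0.16787183]
 [0.68882782 0.11187668]]
mid ridge [[0.69337391 0.16730706]
 [0.69441944 0.11181065]]
lower [[0.72005075 0.16656212]
 [0.72026881 0.11000184]]
wall inner [[0.72068629 0.19900432]
 [0.72335982 0.16559257]] [0.66028276 0.16032538 0.33114551]
d [4.88 4.04 5.74] turn [ 1.000e-03  1.000e-03 -1.563e+00] yaw0 1.598 q6 1.59 q6 new 0.18
```

The blue plate tilts about 30°, resting on plate1's edge with its foot at the +x wall, centred near (0.705, 0.139). I'll grip it by its end faces.

{"fn": "arm_command", "kwargs": {"deltas": [[1,1,0,0,0,-0.12,0.9],[2,2,0,0,0,-0.24,0.9],[3,3,0,0,0,-0.36,0.9],[4.3,4.2,0,0,0,-0.48,0.9],[4.3,4.2,0,0,0,-0.6,0.9],[4.3,4.2,0,0,0,-0.72,0.9],[4.3,4.2,0,0,0,-0.84,0.9],[4.3,4.2,0,0,0,-0.96,0.9],[4.3,4.2,0,0,0,-1.08,0.9],[4.3,4.2,0,0,0,-1.2,0.9],[4.3,4.2,0,0,0,-1.32,0.9],[4.3,4.2,0,0,0,-1.44,0.9],[4.3,4.2,2,0,0,-1.563,0.9],[4.3,4.2,5,0,0,-1.563,0.9],[4.3,4.2,6,0,0,-1.563,0.9],[4.3,4.2,6,0,0,-1.563,0.9],[4.3,4.2,6,0,0,-1.563,0.9]]}}

```text
t: 40.1
position: [0.7031, 0.139, 0.0954]
orientation: [-0.001, -0.01, 1.0, -0.0]
force: [0.3, 0.1, 0.2]
opening: 0.0769
grasp_force: 0.0
```

```bash
python3 -c "
from h import *
s0=telemetry.get_state();print(s0['position'],s0['opening'])
im,p=snap('wrist','w14');H=hsv(im)
print(rect(p,sub((H[...,1]>110)&(H[...,0]>98)&(H[...,0]<125)&(H[...,2]>40),150,500,150,330),.085,minarea=400))
go(.705,.139,.0445,np.pi+.02)"
```

```text
[0.70313426 0.13898142 0.09541549] 0.07686878216024745
[(array([0.703 , 0.1392], dtype=float32), np.float32(0.0616), np.float32(0.0266), 1.59, array([328., 270.]))]
d [-0.06 -0.01  5.26] turn [ 0.     0.001 -0.001] yaw0 -3.123 q6 0.08 q6 new 0.17
```

{"fn": "arm_command", "kwargs": {"deltas": [[0,0,2,0,0,0,0.9],[0,0,3.5,0,0,0,0.9],[0,0,4.3,0,0,0,0.9],[0,0,4.3,0,0,0,0.9],[0,0,4.3,0,0,0,0.9]]}}

```text
t: 40.57
position: [0.7046, 0.1391, 0.0537]
orientation: [0.0, -0.01, 1.0, 0.0]
force: [0.9, -0.3, -0.0]
opening: 0.077
grasp_force: 0.0
```

{"fn": "arm_command", "kwargs": {"deltas": [[0,0,0.4,0,0,0,0.9],[0,0,0.7,0,0,0,0.9],[0,0,0.7,0,0,0,0.9],[0,0,0.7,0,0,0,0.9]]}}

```text
t: 40.9
position: [0.7044, 0.139, 0.046]
orientation: [0.0, -0.01, 1.0, 0.0]
force: [-0.2, -0.2, 0.2]
opening: 0.0769
grasp_force: 0.0
```

{"fn": "arm_command", "kwargs": {"deltas": [[0,0,0.3,0,0,0,0.9],[0,0,0.3,0,0,0,0.8],[0,0,0.3,0,0,0,0.65],[0,0,0.3,0,0,0,0.6],[0,0,0.3,0,0,0,0.6],[0,0,0.3,0,0,0,0.6]]}}

```text
t: 41.4
position: [0.7044, 0.1391, 0.043]
orientation: [0.0, -0.01, 1.0, 0.0]
force: [-0.6, 0.8, 1.9]
opening: 0.0581
grasp_force: 64.4
```

{"fn": "arm_command", "kwargs": {"deltas": [[0,0,-1,0,0,0,0.6],[0,0,-3,0,0,0,0.6],[0,0,-6,0,0,0,0.6],[0,0,-9,0,0,0,0.6],[3,-2,-9,0,0,0,0.6],[6,-4,-9,0,0,0,0.6],[9,-6,-9,0,0,0,0.6],[12,-8,-9,0,0,0,0.6],[15,-10,-9,0,0,0,0.6],[18,-12,-9,0,0,0,0.6],[21,-14,-9,0,0,0,0.6],[24,-16,-9,0,0,0,0.6],[27,-18,-9,0,0,0,0.6],[28.4,-20,-8,0,0,0,0.6],[28.4,-20,-5,0,0,0,0.6],[28.4,-20,-2,0,0,0,0.6],[28.4,-20,1,0,0,0,0.6],[28.4,-20,3,0,0,0,0.6],[28.4,-20,3,0,0,0,0.6],[28.4,-20,3,0,0,0,0.6]]}}

```text
t: 43.07
position: [0.4226, -0.0659, 0.012]
orientation: [-0.002, -0.01, 1.0, 0.001]
force: [0.8, 0.4, -1.2]
opening: 0.0579
grasp_force: 65.1
```

{"fn": "arm_command", "kwargs": {"deltas": [[0,0,1.5,0,0,0,0.6],[0,0,2.7,0,0,0,0.6],[0,0,3.1,0,0,0,0.6],[0,0,3.1,0,0,0,0.6],[0,0,3.1,0,0,0,0.6]]}}

```text
t: 43.48
position: [0.4254, -0.0667, -0.0166]
orientation: [0.001, -0.01, 1.0, -0.0]
force: [0.2, -0.2, -2.5]
opening: 0.0582
grasp_force: 65.1
```

{"fn": "arm_command", "kwargs": {"deltas": [[0,0,0.2,0,0,0,0.6],[0,0,0.4,0,0,0,0.6],[0,0,0.4,0,0,0,0.6]]}}

```text
t: 43.73
position: [0.4245, -0.0665, -0.0219]
orientation: [0.0, -0.01, 1.0, -0.0]
force: [0.4, 0.4, -2.8]
opening: 0.0579
grasp_force: 65.1
```

{"fn": "arm_command", "kwargs": {"deltas": [[0,0,0.2,0,0,0,0.6],[0,0,0.2,0,0,0,0.6]]}}

```text
t: 43.9
position: [0.4247, -0.0666, -0.0232]
orientation: [0.0, -0.01, 1.0, -0.0]
force: [-1.8, 0.5, 2.1]
opening: 0.0584
grasp_force: 65.7
```

Contact. I'll release, lift, and look.

{"fn": "arm_command", "kwargs": {"deltas": [[0,0,0,0,0,0,0.7],[0,0,0,0,0,0,0.8],[0,0,0,0,0,0,0.85],[0,0,0,0,0,0,0.85],[0,0,0,0,0,0,0.85],[0,0,-3,0,0,0,0.85],[0,0,-7,0,0,0,0.85],[0,0,-11,0,0,0,0.65],[0,0,-11,0,0,0,0.65],[0,0,-11,0,0,0,0.65],[0,0,-11,0,0,0,0.65]]}}

```text
t: 44.82
position: [0.4244, -0.0665, 0.0858]
orientation: [0.0, -0.01, 1.0, -0.0]
force: [-0.5, -0.3, 0.7]
opening: 0.0555
grasp_force: 0.0
```

```bash
cat > blue.py <<'E'
from h import *
s0=telemetry.get_state();print(s0['position'])
im,p=snap('wrist');H=hsv(im); h,s,v=H[...,0],H[...,1],H[...,2]
r=rect(p,sub((s>120)&(h>95)&(h<125),150,500,100,330),.010,minarea=500);print(r)
if r: go(*r[0][0],-.029,r[0][3])
E
python3 blue.py; python3 -c "
from h import *
im,p=snap('top');H=hsv(im); h,s,v=H[...,0],H[...,1],H[...,2]
print('top blue',rect(p,sub((s>120)&(h>100)&(h<125),300,420,235,330),.010))"
```

```text
[ 0.4243731  -0.06649091  0.08579539]
[(array([ 0.4167, -0.0666], dtype=float32), np.float32(0.0593), np.float32(0.0346), 1.581, array([319., 224.]))]
d [ 0.65 -0.04 11.37] turn [-1.00e-03 -2.00e-03  1.58e+00] yaw0 -3.122 q6 -0.33 q6 new 1.4
top blue []
```

{"fn": "arm_command", "kwargs": {"deltas": [[0.65,0,0,0,0,0.12,0.65],[0.65,0,0,0,0,0.24,0.65],[0.65,0,0,0,0,0.36,0.65],[0.65,0,0,0,0,0.48,0.65],[0.65,0,0,0,0,0.6,0.65],[0.65,0,0,0,0,0.72,0.65],[0.65,0,0,0,0,0.84,0.65],[0.65,0,0,0,0,0.96,0.65],[0.65,0,0,0,0,1.08,0.65],[0.65,0,0,0,0,1.2,0.65],[0.65,0,0,0,0,1.32,0.65],[0.65,0,3,0,0,1.44,0.65],[0.65,0,6,0,0,1.56,0.65],[0.65,0,9,0,0,1.58,0.65],[0.65,0,10.5,0,0,1.58,0.65],[0.65,0,11.3,0,0,1.58,0.65],[0.65,0,11.3,0,0,1.58,0.65],[0.65,0,11.3,0,0,1.58,0.65]]}}

```text
t: 46.42
position: [0.4169, -0.0663, -0.0279]
orientation: [-0.001, 0.704, 0.711, -0.0]
force: [0.7, -0.7, -0.2]
opening: 0.0557
grasp_force: 0.0
```

{"fn": "arm_command", "kwargs": {"deltas": [[0,0,0,0,0,0,0.5],[0,0,0,0,0,0,0.3],[0,0,0,0,0,0,0.3],[0,0,0,0,0,0,0.3],[0,0,0,0,0,0,0.3]]}}

```text
t: 46.83
position: [0.4193, -0.0671, -0.0253]
orientation: [0.002, 0.704, 0.711, 0.001]
force: [-1.7, 0.8, 5.6]
opening: 0.0311
grasp_force: 59.3
```

```bash
python3 -c "
from h import *
go(.667,.145,.12,1.595)"
```

```text
d [ 20.94  25.03 -14.47] turn [ 0.003  0.001 -0.014] yaw0 1.581 q6 1.24 q6 new 1.76
```

{"fn": "arm_command", "kwargs": {"deltas": [[0,0,-2,0,0,0,0.3],[0,0,-5,0,0,0,0.3],[0,0,-9,0,0,0,0.3],[0,0,-12,0,0,0,0.3],[2,2.4,-14.5,0,0,-0.014,0.3],[5,6,-14.5,0,0,-0.014,0.3],[7,8.4,-14.5,0,0,-0.014,0.3],[9,10.8,-14.5,0,0,-0.014,0.3],[11,13.2,-14.5,0,0,-0.014,0.3],[13.5,16,-14.5,0,0,-0.014,0.3],[16,19,-14.5,0,0,-0.014,0.3],[18,21.5,-14.5,0,0,-0.014,0.3],[20,24,-14.5,0,0,-0.014,0.3],[21,25,-14.5,0,0,-0.014,0.3],[21,25,-14.5,0,0,-0.014,0.3],[21,25,-14.5,0,0,-0.014,0.3],[21,25,-14.5,0,0,-0.014,0.3],[21,25,-14.5,0,0,-0.014,0.3]]}}

```text
t: 48.33
position: [0.6648, 0.145, 0.1179]
orientation: [-0.0, 0.699, 0.715, -0.0]
force: [-0.0, -0.4, -1.9]
opening: 0.0312
grasp_force: 60.1
```

```bash
python3 -c "
from h import *
s0=telemetry.get_state();P=s0['position'];print(P,s0['grasp_force'])
im,p=snap('wrist','w15');H=hsv(im); h,s,v=H[...,0],H[...,1],H[...,2]
print(rect(p,sub((s>110)&(h>95)&(h<125),190,450,180,420),P[2]+.0355,minarea=1000))
go(.667,.145,.070,1.595)"
```

```text
[0.66483393 0.14500568 0.11793441] 60.09574055671692
[(array([0.6642, 0.1465], dtype=float32), np.float32(0.0608), np.float32(0.034), 1.594, array([319., 297.]))]
d [-0.    0.21  4.82] turn [-0.     0.    -0.001] yaw0 1.594 q6 1.66 q6 new 1.76
```

{"fn": "arm_command", "kwargs": {"deltas": [[-0.1,0.2,2,0,0,0,0.3],[-0.1,0.2,3.5,0,0,0,0.3],[-0.1,0.2,4.7,0,0,0,0.3],[-0.1,0.2,4.8,0,0,0,0.3],[-0.1,0.2,4.8,0,0,0,0.3],[-0.1,0.2,4.9,0,0,0,0.3],[-0.1,0.2,5,0,0,0,0.3],[-0.1,0.2,5,0,0,0,0.3]]}}

```text
t: 49.05
position: [0.6683, 0.1451, 0.069]
orientation: [0.001, 0.699, 0.716, 0.001]
force: [-0.6, -0.0, -1.2]
opening: 0.0308
grasp_force: 60.1
```

{"fn": "arm_command", "kwargs": {"deltas": [[0,0,0.15,0,0,0,0.3],[0,0,0.25,0,0,0,0.3],[0,0,0.25,0,0,0,0.3]]}}

```text
t: 49.3
position: [0.6676, 0.1451, 0.0652]
orientation: [0.0, 0.699, 0.716, -0.0]
force: [-0.8, -0.2, -1.7]
opening: 0.0309
grasp_force: 60.1
```

{"fn": "arm_command", "kwargs": {"deltas": [[0,0,0.15,0,0,0,0.3],[0,0,0.15,0,0,0,0.3],[0,0,0.15,0,0,0,0.3]]}}

```text
t: 49.55
position: [0.6678, 0.1451, 0.0648]
orientation: [0.0, 0.699, 0.716, 0.0]
force: [-2.0, 0.5, 3.3]
opening: 0.0313
grasp_force: 60.8
```

{"fn": "arm_command", "kwargs": {"deltas": [[0,0,-0.05,0,0,0,0.3],[0,0,-0.05,0,0,0,0.45],[0,0,-0.05,0,0,0,0.6],[0,0,-0.05,0,0,0,0.6],[0,0,-0.05,0,0,0,0.6],[0,0,-2,0,0,0,0.6],[0,0,-4,0,0,0,0.6],[0,0,-5,0,0,0,0.4],[0,0,-5,0,0,0,0.2],[0,0,-5,0,0,0,0],[0,0,-5,0,0,0,0],[0,0,-5,0,0,0,0],[0,0,-3,0,0,0,0],[0,0,-1.2,0,0,0,0],[0,0,-1.2,0,0,0,0],[0,0,-1.2,0,0,0,0]]}}

```text
t: 50.88
position: [0.6664, 0.1449, 0.0739]
orientation: [-0.001, 0.699, 0.716, -0.001]
force: [0.1, 0.4, 0.2]
opening: -0.0001
grasp_force: 0.0
```

{"fn": "arm_command", "kwargs": {"deltas": [[0,0,0.15,0,0,0,0],[0,0,0.3,0,0,0,0],[0,0,0.3,0,0,0,0]]}}

```text
t: 51.13
position: [0.6671, 0.1449, 0.072]
orientation: [-0.0, 0.699, 0.716, -0.001]
force: [-0.3, -0.3, -0.5]
opening: 0.0005
grasp_force: 0.0
```

{"fn": "arm_command", "kwargs": {"deltas": [[0,0,0.2,0,0,0,0],[0,0,0.25,0,0,0,0],[0,0,0.25,0,0,0,0]]}}

```text
t: 51.38
position: [0.6677, 0.145, 0.0716]
orientation: [0.0, 0.699, 0.716, 0.0]
force: [-2.1, -0.5, 5.2]
opening: -0.0
grasp_force: 2.3
```

{"fn": "arm_command", "kwargs": {"deltas": [[0,0,0.15,0,0,0,0],[0,0,0.15,0,0,0,0],[0,0,-2,0,0,0,0],[0,0,-5,0,0,0,0],[0,0,-8,0,0,0,0],[0,-4,-8,0,0,0,0.5],[0,-8,-8,0,0,0,0.5],[0,-12,-8,0,0,0,0.5],[0.5,-16,-8,0,0,0,0.5],[-1,-20,-7,0,0,0,0.5],[-2,-23.4,-4,0,0,0,0.5],[-2,-23.4,-1,0,0,0,0.5],[-2,-23.4,-1,0,0,0,0.5],[-2,-23.4,-1,0,0,0,0.5],[-2,-23.4,-1,0,0,0,0.5]]}}

```text
t: 52.63
position: [0.4364, 0.1197, 0.0822]
orientation: [0.001, 0.699, 0.716, 0.001]
force: [0.3, 0.0, -0.1]
opening: 0.0424
grasp_force: 0.0
```

```bash
python3 -c "
from h import *
s0=telemetry.get_state();print(s0['position'])
im,p=snap('wrist','w16')
print([r for r in rect(p,sub(im.min(-1)>185,200,440,0,420),.011,minarea=800)])
t,pt=snap('top','t2');H=hsv(t); h,s,v=H[...,0],H[...,1],H[...,2]
print('blue',rect(pt,sub((s>110)&(h>100)&(h<125),250,300,152,185),.100,minarea=30))
print('bar',rect(pt,sub(v>120,235,340,230,290),.011,minarea=60))
go(.4326,.1187,-.025,1.598)"
```

```text
[0.43641117 0.11972925 0.0821899 ]
[(array([0.4319, 0.1538], dtype=float32), np.float32(0.1509), np.float32(0.0147), 1.599, array([313., 170.]))]
blue [(array([0.666, 0.145], dtype=float32), np.float32(0.0552), np.float32(0.0333), 1.553, array([273., 165.]))]
bar []
d [-0.12 -0.65 10.89] turn [ 0.007 -0.001 -0.003] yaw0 1.595 q6 1.67 q6 new 1.81
```

{"fn": "arm_command", "kwargs": {"deltas": [[-0.1,-0.3,3,0,0,0,0.5],[-0.1,-0.3,6.5,0,0,0,0.5],[-0.1,-0.3,9,0,0,0,0.5],[-0.1,-0.3,10.3,0,0,0,0.5],[-0.1,-0.3,10.7,0,0,0,0.5],[-0.1,-0.3,10.7,0,0,0,0.5],[-0.1,-0.3,10.7,0,0,0,0.5],[-0.1,-0.3,10.7,0,0,0,0.5]]}}

```text
t: 53.4
position: [0.4341, 0.1187, -0.0242]
orientation: [0.002, 0.699, 0.716, 0.002]
force: [-0.0, -0.6, 0.6]
opening: 0.043
grasp_force: 0.0
```

{"fn": "arm_command", "kwargs": {"deltas": [[0,0,0,0,0,0,0.35],[0,0,0,0,0,0,0.2],[0,0,0,0,0,0,0.1],[0,0,0,0,0,0,0.1],[0,0,0,0,0,0,0.1],[0,0,0,0,0,0,0.1]]}}

```text
t: 53.9
position: [0.4328, 0.1185, -0.0251]
orientation: [0.001, 0.699, 0.716, 0.001]
force: [0.5, -0.4, 5.8]
opening: 0.0137
grasp_force: 59.4
```

```bash
python3 -c "
from h import *
go(.587,.127,.125,1.598)"
```

```text
d [  0.48  15.49 -14.96] turn [ 0.003 -0.    -0.003] yaw0 1.595 q6 1.66 q6 new 1.76
```

{"fn": "arm_command", "kwargs": {"deltas": [[0,0,-2,0,0,0,0.1],[0,0,-5,0,0,0,0.1],[0,0,-9,0,0,0,0.1],[0,0,-13,0,0,0,0.1],[0,1,-15,0,0,-0.003,0.1],[0.2,4,-15,0,0,-0.003,0.1],[0.4,8,-15,0,0,-0.003,0.1],[0.5,12,-15,0,0,-0.003,0.1],[0.5,15,-15,0,0,-0.003,0.1],[0.5,15.5,-15,0,0,-0.003,0.1],[0.5,15.5,-15,0,0,-0.003,0.1],[0.5,15.5,-15,0,0,-0.003,0.1],[0.5,15.5,-15,0,0,-0.003,0.1]]}}

```text
t: 54.98
position: [0.5842, 0.1271, 0.1225]
orientation: [-0.001, 0.697, 0.717, -0.001]
force: [-0.2, -0.2, -3.2]
opening: 0.014
grasp_force: 59.7
```

```bash
python3 -c "
from h import *
im,p=snap('wrist','w17');H=hsv(im);h,s,v=H[...,0],H[...,1],H[...,2]
m=sub((s>150)&(h>5)&(h<14),180,460,60,360)
for c in cv2.findContours(m.astype(np.uint8),cv2.RETR_EXTERNAL,cv2.CHAIN_APPROX_NONE)[0]:
    if cv2.contourArea(c)>60: print(cv2.boundingRect(c),w(p,[cv2.boundingRect(c)[:2],np.add(cv2.boundingRect(c)[:2],cv2.boundingRect(c)[2:])],.118).round(4).tolist())
H2=(s>110)&(h>95)&(h<125)
print('blue',rect(p,sub(H2,380,560,60,360),.101,minarea=800))
go(.5874,.127,.096,1.598); print(telemetry.get_state()['position'])"
```

```text
(344, 127, 38, 24) [[0.592, 0.1923, 0.118], [0.6083, 0.183, 0.118]]
(276, 126, 18, 24) [[0.5641, 0.1919, 0.118], [0.5716, 0.1825, 0.118]]
blue [(array([0.6661, 0.1461], dtype=float32), np.float32(0.0594), np.float32(0.0336), 1.596, array([490., 229.]))]
d [-0.02  0.31  2.7 ] turn [-0.002  0.     0.   ] yaw0 1.598 q6 1.65 q6 new 1.76
[0.58434509 0.12710471 0.12299765]
```

{"fn": "arm_command", "kwargs": {"deltas": [[0,0.3,0,0,0,0,0.1],[0,0.3,0.8,0,0,0,0.1],[0,0.3,1.6,0,0,0,0.1],[0,0.3,2,0,0,0,0.1],[0,0.3,2.2,0,0,0,0.1],[0,0.3,2.2,0,0,0,0.1],[0,0.3,2.2,0,0,0,0.1]]}}

```text
t: 55.62
position: [0.5887, 0.1271, 0.1008]
orientation: [-0.0, 0.697, 0.717, -0.0]
force: [-0.2, 0.5, -4.1]
opening: 0.0136
grasp_force: 59.7
```

{"fn": "arm_command", "kwargs": {"deltas": [[0,0,0.3,0,0,0,0.1],[0,0,0.6,0,0,0,0.1],[0,0,0.9,0,0,0,0.1],[0,0,0.9,0,0,0,0.1]]}}

```text
t: 55.95
position: [0.5885, 0.1271, 0.0913]
orientation: [-0.0, 0.698, 0.717, -0.001]
force: [-0.1, 0.4, -3.9]
opening: 0.0136
grasp_force: 59.7
```

{"fn": "arm_command", "kwargs": {"deltas": [[0,-0.05,0.3,0,0,0,0.1],[0,-0.05,0.6,0,0,0,0.1],[0,-0.05,0.7,0,0,0,0.1],[0,-0.05,0.7,0,0,0,0.1]]}}

```text
t: 56.28
position: [0.5881, 0.1271, 0.0846]
orientation: [-0.0, 0.698, 0.717, -0.0]
force: [-0.3, 0.1, -3.9]
opening: 0.0137
grasp_force: 59.7
```

{"fn": "arm_command", "kwargs": {"deltas": [[0,0,0.2,0,0,0,0.1],[0,0,0.3,0,0,0,0.1],[0,0,0.3,0,0,0,0.1]]}}

```text
t: 56.53
position: [0.5883, 0.1271, 0.082]
orientation: [-0.0, 0.697, 0.717, -0.0]
force: [1.1, -0.6, -3.7]
opening: 0.0134
grasp_force: 59.7
```

{"fn": "arm_command", "kwargs": {"deltas": [[0,0,0.15,0,0,0,0.1],[0,0,0.15,0,0,0,0.1]]}}

```text
t: 56.7
position: [0.5887, 0.1271, 0.081]
orientation: [0.0, 0.698, 0.717, 0.0]
force: [-0.2, 1.0, -2.7]
opening: 0.0137
grasp_force: 59.7
```

{"fn": "arm_command", "kwargs": {"deltas": [[0,0,0.15,0,0,0,0.1],[0,0,0.15,0,0,0,0.1]]}}

```text
t: 56.87
position: [0.5888, 0.1271, 0.0809]
orientation: [0.0, 0.697, 0.717, 0.001]
force: [-1.9, -1.2, 2.9]
opening: 0.0141
grasp_force: 60.5
```

{"fn": "arm_command", "kwargs": {"deltas": [[0,0,-0.05,0,0,0,0.2],[0,0,-0.05,0,0,0,0.35],[0,0,-0.05,0,0,0,0.35],[0,0,-0.05,0,0,0,0.35],[0,0,-0.05,0,0,0,0.35],[0,0,-2,0,0,0,0.35],[0,0,-5,0,0,0,0.35],[0,0,-8,0,0,0,0.35],[0,0,-8,0,0,0,0.2]]}}

```text
t: 57.62
position: [0.5922, 0.1275, 0.1668]
orientation: [0.004, 0.697, 0.717, 0.005]
force: [0.3, 0.0, 2.4]
opening: 0.0193
grasp_force: 0.0
```

```bash
python3 -c "
from h import *
im,p=snap('wrist','w18');H=hsv(im);h,s,v=H[...,0],H[...,1],H[...,2]
print('bar',rect(p,sub(im.min(-1)>150,250,380,0,420),.118,minarea=800))
print('blue',rect(p,sub((s>110)&(h>95)&(h<125),380,560,60,360),.101,minarea=800))
s=telemetry.get_state();print(s['position'],s['force'])
go(.64,.27,.16,1.598);"
```

```text
bar [(array([0.609 , 0.0348], dtype=float32), np.float32(0.0266), np.float32(0.0205), 1.797, array([341., 396.])), (array([0.5856, 0.1629], dtype=float32), np.float32(0.1494), np.float32(0.0625), 1.549, array([312., 137.]))]
blue [(array([0.6663, 0.1461], dtype=float32), np.float32(0.0583), np.float32(0.0337), 1.597, array([441., 207.]))]
[0.59147483 0.1274445  0.16421152] [-0.66934605 -0.10855159 -0.87009881]
d [14.12  5.23  0.48] turn [ 0.009 -0.001 -0.   ] yaw0 1.598 q6 1.65 q6 new 1.94
```

{"fn": "arm_command", "kwargs": {"deltas": [[3,1,0,0,0,0,0],[7,2.5,0,0,0,0,0],[11,4,0,0,0,0,0],[14,5,0,0,0,0,0],[15.5,5,0,0,0,0,0],[15.5,5,2,0,0,0,0],[15.5,5,5,0,0,0,0],[15.5,5,8,0,0,0,0],[15.5,5,10,0,0,0,0],[15.5,5,11,0,0,0,0],[15.5,5,11,0,0,0,0],[15.5,5,11,0,0,0,0]]}}

```text
t: 58.67
position: [0.6337, 0.283, 0.0487]
orientation: [-0.0, 0.698, 0.716, -0.001]
force: [0.3, 0.6, 1.1]
opening: -0.0
grasp_force: 0.0
```

```bash
python3 -c "
from h import *
go(.638,.255,.0515,1.598);print(telemetry.get_state()['position'])
im,p=snap('top','t3')
cv2.imwrite('pics/t3c.png',cv2.resize(im[110:240,190:470],(800,371),interpolation=cv2.INTER_CUBIC)[...,::-1])"
```

```text
d [-2.81  0.35 -0.28] turn [-0.002  0.001 -0.   ] yaw0 1.598 q6 1.87 q6 new 1.92
[0.63372517 0.2829682  0.04873018]
```

{"fn": "arm_command", "kwargs": {"deltas": [[-1,0.4,-0.3,0,0,0,0],[-2,0.4,-0.3,0,0,0,0],[-2.4,0.4,-0.3,0,0,0,0],[-2.8,0.4,-0.3,0,0,0,0],[-3.1,0.4,-0.3,0,0,0,0],[-3.4,0.4,-0.3,0,0,0,0],[-3.7,0.4,-0.3,0,0,0,0],[-4.1,0.4,-0.3,0,0,0,0],[-4.5,0.4,-0.3,0,0,0,0],[-5,0.4,-0.3,0,0,0,0],[-5.5,0.4,-0.3,0,0,0,0],[-6,0.4,-0.3,0,0,0,0],[-6.5,0.4,-0.3,0,0,0,0],[-7,0.4,-0.3,0,0,0,0],[-7.5,0.4,-0.3,0,0,0,0],[-8,0.4,-0.3,0,0,0,0],[-8.5,0.4,-0.3,0,0,0,0],[-9,0.4,-0.3,0,0,0,0],[-9.5,0.4,-0.3,0,0,0,0],[-10,0.4,-0.3,0,0,0,0]]}}

```text
t: 60.38
position: [0.6405, 0.1831, 0.052]
orientation: [-0.0, 0.697, 0.717, -0.0]
force: [-1.0, 2.1, 0.7]
opening: -0.0001
grasp_force: 1.0
```

```bash
cat > chk.py <<'E'
from h import *
s=telemetry.get_state();print(s['position'],s['force'],s['t'])
t,pt=snap('top');H=hsv(t); h,S,v=H[...,0],H[...,1],H[...,2]
print('blue',rect(pt,sub((S>110)&(h>100)&(h<125),235,440,150,188),.100,minarea=60))
print('red',rect(pt,sub((S>180)&((h<6)|(h>174)),235,440,140,200),.066,minarea=3))
print('wood',rect(pt,sub((S>80)&(h>8)&(h<25),210,450,135,218),.096,minarea=150))
E
python3 chk.py
```

```text
[0.64054447 0.18309589 0.05197244] [-1.02080625  2.05791187  0.72739344] 60.3833
blue [(array([0.6674, 0.0788], dtype=float32), np.float32(0.0576), np.float32(0.0333), 1.553, array([300., 164.]))]
red []
wood [(array([0.6367, 0.0757], dtype=float32), np.float32(0.1894), np.float32(0.1822), 1.597, array([306., 180.]))]
```

{"fn": "arm_command", "kwargs": {"deltas": [[-0.3,0,0,0,0,0,0],[-0.8,0,0,0,0,0,0],[-1.4,0,0,0,0,0,0],[-2,0,0,0,0,0,0],[-2.6,0,0,0,0,0,0],[-3.2,0,0,0,0,0,0],[-3.8,0,0,0,0,0,0],[-4.4,0,0,0,0,0,0],[-5,0,0,0,0,0,0],[-5.6,0,0,0,0,0,0],[-6.2,0,0,0,0,0,0],[-6.8,0,0,0,0,0,0],[-7.4,0,0,0,0,0,0],[-8,0,0,0,0,0,0],[-8.6,0,0,0,0,0,0],[-9.2,0,0,0,0,0,0],[-9.8,0,0,0,0,0,0],[-10.4,0,0,0,0,0,0],[-10.8,0,0,0,0,0,0],[-11.1,0,0,0,0,0,0]]}}

```text
t: 62.1
position: [0.6444, 0.0716, 0.0525]
orientation: [0.001, 0.698, 0.716, 0.0]
force: [0.2, 1.5, 0.2]
opening: 0.0002
grasp_force: 0.7
```

{"fn": "arm_command", "kwargs": {"deltas": [[-0.3,0,0,0,0,0,0],[-0.8,0,0,0,0,0,0],[-1.4,0,0,0,0,0,0],[-2,0,0,0,0,0,0],[-2.6,0,0,0,0,0,0],[-3.2,0,0,0,0,0,0],[-3.8,0,0,0,0,0,0],[-4.4,0,0,0,0,0,0],[-5,0,0,0,0,0,0],[-5.6,0,0,0,0,0,0],[-6.2,0,0,0,0,0,0],[-6.8,0,0,0,0,0,0],[-7.4,0,0,0,0,0,0],[-8,0,0,0,0,0,0],[-8.6,0,0,0,0,0,0],[-9.2,0,0,0,0,0,0],[-9.8,0,0,0,0,0,0],[-10.2,0,0,0,0,0,0],[-10.5,0,0,0,0,0,0],[-10.7,0,0,0,0,0,0]]}}

```text
t: 63.77
position: [0.647, -0.035, 0.0521]
orientation: [0.0, 0.698, 0.716, -0.0]
force: [-0.2, 0.8, 0.1]
opening: -0.0
grasp_force: 0.7
```

```bash
python3 chk.py
```

```text
[ 0.64700537 -0.03504641  0.05210383] [-0.16530261  0.76441523  0.12573332] 63.7667
blue [(array([ 0.6713, -0.1418], dtype=float32), np.float32(0.053), np.float32(0.0334), 1.554, array([388., 161.]))]
red []
wood [(array([ 0.5692, -0.1765], dtype=float32), np.float32(0.1261), np.float32(0.0402), 1.624, array([403., 201.])), (array([ 0.6683, -0.1778], dtype=float32), np.float32(0.1288), np.float32(0.121), 3.126, array([402., 163.]))]
```

{"fn": "arm_command", "kwargs": {"deltas": [[-0.3,0,0,0,0,0,0],[-0.6,0,0,0,0,0,0],[-0.9,0,0,0,0,0,0],[-1.2,0,0,0,0,0,0],[-1.5,0,0,0,0,0,0],[-1.8,0,0,0,0,0,0],[-2.1,0,0,0,0,0,0],[-2.4,0,0,0,0,0,0],[-2.7,0,0,0,0,0,0],[-3,0,0,0,0,0,0],[-3.2,0,0,0,0,0,0]]}}

```text
t: 64.73
position: [0.6476, -0.0669, 0.0522]
orientation: [0.0, 0.698, 0.716, -0.0]
force: [-0.3, 1.7, -1.0]
opening: -0.0002
grasp_force: 0.7
```

{"fn": "arm_command", "kwargs": {"deltas": [[-0.2,0,0,0,0,0,0],[-0.4,0,0,0,0,0,0],[-0.6,0,0,0,0,0,0],[-0.8,0,0,0,0,0,0]]}}

```text
t: 65.07
position: [0.6477, -0.0745, 0.0523]
orientation: [-0.0, 0.697, 0.717, -0.0]
force: [-0.9, 0.8, 0.4]
opening: 0.0
grasp_force: 0.8
```

{"fn": "arm_command", "kwargs": {"deltas": [[-0.2,0,0,0,0,0,0],[-0.4,0,0,0,0,0,0]]}}

```text
t: 65.23
position: [0.6479, -0.0785, 0.0522]
orientation: [-0.0, 0.697, 0.717, -0.0]
force: [-1.4, 1.2, -0.7]
opening: 0.0
grasp_force: 0.7
```

{"fn": "arm_command", "kwargs": {"deltas": [[-0.2,0,0,0,0,0,0],[-0.4,0,0,0,0,0,0]]}}

```text
t: 65.4
position: [0.6479, -0.0793, 0.0523]
orientation: [-0.002, 0.697, 0.717, 0.002]
force: [-1.7, 10.7, 2.0]
opening: 0.0001
grasp_force: 5.3
```

{"fn": "arm_command", "kwargs": {"deltas": [[-0.05,0,0,0,0,0,0],[-0.05,0,0,0,0,0,0],[-0.05,0,0,0,0,0,0],[-0.05,0,0,0,0,0,0]]}}

```text
t: 65.73
position: [0.6479, -0.0793, 0.0522]
orientation: [-0.002, 0.697, 0.717, 0.002]
force: [-2.3, 8.4, 1.4]
opening: 0.0002
grasp_force: 4.0
```

{"fn": "arm_command", "kwargs": {"deltas": [[0.3,0,0,0,0,0,0],[0.8,0,0,0,0,0,0],[2,0,0,0,0,0,0],[5,0,-1,0,0,0,0],[8,0,-4,0,0,0,0],[10,0,-8,0,0,0,0],[13,-4,-11,0,0,0,0],[16,-8,-11,0,0,0,0],[20,-11,-11,0,0,0,0],[24,-14,-11,0,0,0,0],[28,-16,-11,0,0,0,0],[30,-18,-11,0,0,0,0],[30,-18,-11,0,0,0,0]]}}

```text
t: 66.82
position: [0.4582, 0.2146, 0.163]
orientation: [0.0, 0.697, 0.717, 0.001]
force: [0.5, -0.1, 0.9]
opening: 0.0002
grasp_force: 0.0
```

```bash
python3 chk.py; python3 -c "
from h import *
t,pt=snap('top');sc,_=snap('scene')
a=cv2.resize(t[110:240,340:480],(430,400),interpolation=cv2.INTER_CUBIC)
b=cv2.resize(sc[240:410,180:350],(370,400),interpolation=cv2.INTER_CUBIC)
cv2.imwrite('pics/fin.png',np.hstack([a,b])[...,::-1])"
```

```text
[0.45816251 0.21463742 0.16296343] [ 0.47104863 -0.08127628  0.90939989] 66.8167
blue [(array([ 0.6706, -0.1843], dtype=float32), np.float32(0.0582), np.float32(0.0334), 1.555, array([404., 160.]))]
red []
wood [(array([ 0.6408, -0.1854], dtype=float32), np.float32(0.1966), np.float32(0.1826), 1.598, array([404., 179.]))]
```

View pics/fin.png

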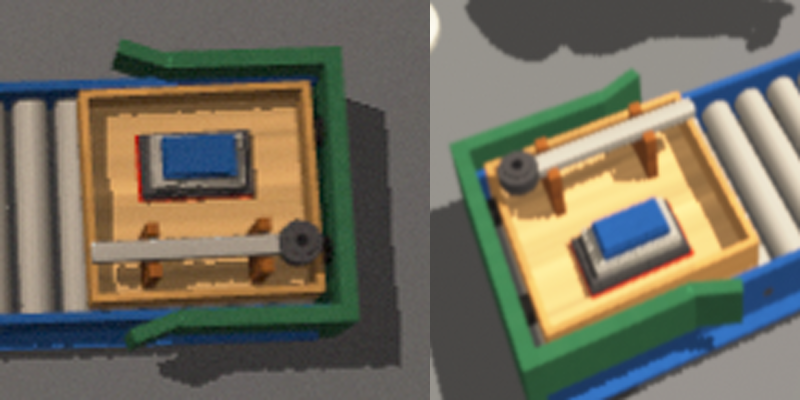

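The final view shows the stack square on the pad, the header in both cradles with its head at the bay end, and the tray against the buffers.

```bash
python3 -c "
from cell import workorder
print(workorder.close_job())"
```

```text
the job is handed in; nothing more can be done
None
```

I handed the job in with dark, steel and blue plates stacked and pressed on the pad, the round header in both cradles and the tray against the stop; the blue plate came off once after its first press, so I parked the header, restacked and pressed the blue plate, then laid the header (no verdict was returned).

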